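Load, scan and secure a bottle rack

TASK

Pack the ringed bottles for transport: stand every bottle that is there upright in the rack between the posts, white barcode label facing the rack's front (the robot's side). Then take the scanner and scan each bottle's label in the order red, yellow, green, blue ring (leave out any that are missing), holding the beam still and square on the label's scan point from roughly 10 cm for a good second. Put the scanner back in its stand upright, window facing as before, lay the yellow hold-down bar into both saddles of the rack, and leave the other things on the table alone.

Things in the scene. Friction and masses are not known exactly. Their poses are not given: they have to be found in the camera images.
- bottle_red: Dark round bottle, 50 mm diameter, 177 mm tall, 0.26 kg, with a red ring round it at 112 to 124 mm height (ring 54 mm diameter) and a white label with a large barcode (40 mm high, 30 mm wide) stuck on one side of its cream print. Origin: centre of its underside, z up; the label looks along the bottle's own -x. May be absent (None). The body (0 to 112 mm) and cap (124 to 177 mm, 48 mm diameter) can both be gripped.
- label_red (a point): Scan point: middle of the white barcode label of the red-ringed bottle, on its surface, 25 mm from the bottle's axis towards its -x, 60 mm above its underside. Axes as the bottle's.
- bottle_yellow: Dark round bottle, 50 mm diameter, 177 mm tall, 0.26 kg, with a yellow ring round it at 112 to 124 mm height (ring 54 mm diameter) and a white label with a large barcode (40 mm high, 30 mm wide) stuck on one side of its cream print. Origin: centre of its underside, z up; the label looks along the bottle's own -x. May be absent (None). The body (0 to 112 mm) and cap (124 to 177 mm, 48 mm diameter) can both be gripped.
- label_yellow (a point): Scan point: middle of the white barcode label of the yellow-ringed bottle, on its surface, 25 mm from the bottle's axis towards its -x, 60 mm above its underside. Axes as the bottle's.
- bottle_green: Dark round bottle, 50 mm diameter, 177 mm tall, 0.26 kg, with a green ring round it at 112 to 124 mm height (ring 54 mm diameter) and a white label with a large barcode (40 mm high, 30 mm wide) stuck on one side of its cream print. Origin: centre of its underside, z up; the label looks along the bottle's own -x. May be absent (None). The body (0 to 112 mm) and cap (124 to 177 mm, 48 mm diameter) can both be gripped.
- label_green (a point): Scan point: middle of the white barcode label of the green-ringed bottle, on its surface, 25 mm from the bottle's axis towards its -x, 60 mm above its underside. Axes as the bottle's.
- bottle_blue: Dark round bottle, 50 mm diameter, 177 mm tall, 0.26 kg, with a blue ring round it at 112 to 124 mm height (ring 54 mm diameter) and a white label with a large barcode (40 mm high, 30 mm wide) stuck on one side of its cream print. Origin: centre of its underside, z up; the label looks along the bottle's own -x. May be absent (None). The body (0 to 112 mm) and cap (124 to 177 mm, 48 mm diameter) can both be gripped.
- label_blue (a point): Scan point: middle of the white barcode label of the blue-ringed bottle, on its surface, 25 mm from the bottle's axis towards its -x, 60 mm above its underside. Axes as the bottle's.
- rack: Fixed grey rack, 104 (x) by 385 (y) mm. Origin: centre of its underside; front is -x, to the robot (yaw up to 0.18). Floor 8 mm above the table, 92 mm deep between front and back lips 22 mm high. At y = +-172 mm a post, 18 (y) by 52 (x) mm, 195 mm high, its top a saddle open upward, 28 mm wide (x) between blue cheeks up to 214 mm. 326 mm clear between posts: room for four bottles.
- rack_floor (a point): Centre of the rack's floor, 8 mm above the table; axes as the rack's.
- rack_seat (a point): Midway between the two saddles of the rack, at the height of the saddle bottoms (195 mm above the table); axes as the rack's. The hold-down bar's origin belongs here.
- hold_bar: Loose yellow hold-down bar with black rubber grip sleeve at its middle: 18 mm wide (own x), 390 mm long (own y), 24 mm high, 0.16 kg. Origin: centre of its underside. It lies flat on the table in front of the rack; laid in both saddles it bridges the bottles, clear of the caps.
- scanner: Loose barcode scanner, 0.18 kg, standing head down in its stand. Origin: centre of its underside, on the upright handle's axis. Head: x -20 to 40, y +-31, z 0 to 44 mm. Handle, to be gripped: 28 (x) by 30 (y) mm, z 44 to 130. It looks along its own +x, out of a red window in the front of its head.
- scan_window (a point): Centre of the scanner's red window: 41 mm forward (+x) of the scanner's origin and 24 mm above it; axes as the scanner's. The beam runs straight out along +x.
- stand: Fixed black stand of the scanner: tray with its floor 6 mm above the table, walls 6 mm thick, up to 18 mm high. Inside: x -31 to 51 mm, y +-42 mm. Origin: on the table under the point where the scanner's origin belongs; axes as those of the scanner standing in it, window towards the stand's +x.
- tally: Bystander: grey tally counter, 50 x 65 x 25 mm; origin at its underside.
- small_pot: Bystander: small cream and red round pot, 63 mm diameter, 34 mm high; origin at its underside.
- dropper: Bystander: amber dropper bottle, 30 mm diameter, 102 mm high; origin at its underside.
- glue: Bystander: blue glue stick standing upright, 28 mm diameter, 98 mm high; origin at its underside.
Things that resemble listed ones, but are neither listed nor needed, are in the scene too. What is shaped like the bottle_red but orange is not meant.

How it is judged:
On the way, in this order (a step that is already met when the one before it is completed fails the run):
1. every bottle that is present stands upright in the rack, released, label to the front (x of bottle_red in the frame of rack between -0.0225 and 0.0225 m and y of bottle_red in the frame of rack between -0.14 and 0.14 m and z of bottle_red in the frame of rack_floor between -0.006 and 0.006 m and angle between each of bottle_red, bottle_yellow, bottle_green, bottle_blue's own z axis and vertical below 0.1 rad and x of each of label_red, label_yellow, label_green, label_blue in the frame of rack below 0 m and angle between the x axis of each of bottle_red, bottle_yellow, bottle_green, bottle_blue and the x axis of rack, either way round below 0.45 rad and linear speed of each of bottle_red, bottle_yellow, bottle_green, bottle_blue below 0.03 m/s and x of bottle_yellow in the frame of rack between -0.0225 and 0.0225 m and y of bottle_yellow in the frame of rack between -0.14 and 0.14 m and z of bottle_yellow in the frame of rack_floor between -0.006 and 0.006 m and x of bottle_green in the frame of rack between -0.0225 and 0.0225 m and y of bottle_green in the frame of rack between -0.14 and 0.14 m and z of bottle_green in the frame of rack_floor between -0.006 and 0.006 m and x of bottle_blue in the frame of rack between -0.0225 and 0.0225 m and y of bottle_blue in the frame of rack between -0.14 and 0.14 m and z of bottle_blue in the frame of rack_floor between -0.006 and 0.006 m and contact force between the fingers and bottle_red below 0.3 N and contact force between the fingers and bottle_yellow below 0.3 N and contact force between the fingers and bottle_green below 0.3 N and contact force between the fingers and bottle_blue below 0.3 N), for 0.3 s.
2. the scanner is held steady for a second, 40 to 160 mm from the red-ringed bottle's scan point, the beam passing within 15 mm of it sideways and in height, and within 0.5 rad of square to the label (x of label_red in the frame of scan_window between 0.04 and 0.16 m and y of label_red in the frame of scan_window between -0.015 and 0.015 m and z of label_red in the frame of scan_window between -0.015 and 0.015 m and x of scan_window in the frame of bottle_red below -0.04 m and angle between the x axis of bottle_red and the x axis of scanner, either way round below 0.5 rad), for 1 s.
3. the scanner is held steady for a second, 40 to 160 mm from the yellow-ringed bottle's scan point, the beam passing within 15 mm of it sideways and in height, and within 0.5 rad of square to the label (x of label_yellow in the frame of scan_window between 0.04 and 0.16 m and y of label_yellow in the frame of scan_window between -0.015 and 0.015 m and z of label_yellow in the frame of scan_window between -0.015 and 0.015 m and x of scan_window in the frame of bottle_yellow below -0.04 m and angle between the x axis of bottle_yellow and the x axis of scanner, either way round below 0.5 rad), for 1 s.
4. the scanner is held steady for a second, 40 to 160 mm from the green-ringed bottle's scan point, the beam passing within 15 mm of it sideways and in height, and within 0.5 rad of square to the label (x of label_green in the frame of scan_window between 0.04 and 0.16 m and y of label_green in the frame of scan_window between -0.015 and 0.015 m and z of label_green in the frame of scan_window between -0.015 and 0.015 m and x of scan_window in the frame of bottle_green below -0.04 m and angle between the x axis of bottle_green and the x axis of scanner, either way round below 0.5 rad), for 1 s.
5. the scanner is held steady for a second, 40 to 160 mm from the blue-ringed bottle's scan point, the beam passing within 15 mm of it sideways and in height, and within 0.5 rad of square to the label (x of label_blue in the frame of scan_window between 0.04 and 0.16 m and y of label_blue in the frame of scan_window between -0.015 and 0.015 m and z of label_blue in the frame of scan_window between -0.015 and 0.015 m and x of scan_window in the frame of bottle_blue below -0.04 m and angle between the x axis of bottle_blue and the x axis of scanner, either way round below 0.5 rad), for 1 s.
At the end, for the whole second after the job is handed in: Bottles upright (0.1 rad) on the rack floor between the posts (axis within 140 mm of its middle lengthwise, 22 mm across), labels within 0.45 rad of its front; scanner upright in its stand (16 mm), window as before; bar in both saddles (20 mm lengthwise, 10 mm across, 6 mm in height); all at rest (x of bottle_red in the frame of rack between -0.0225 and 0.0225 m and y of bottle_red in the frame of rack between -0.14 and 0.14 m and z of bottle_red in the frame of rack_floor between -0.006 and 0.006 m and angle between each of bottle_red, bottle_yellow, bottle_green, bottle_blue, scanner, hold_bar's own z axis and vertical below 0.1 rad and x of each of label_red, label_yellow, label_green, label_blue in the frame of rack below 0 m and angle between the x axis of each of bottle_red, bottle_yellow, bottle_green, bottle_blue and the x axis of rack, either way round below 0.45 rad and linear speed of each of bottle_red, bottle_yellow, bottle_green, bottle_blue, scanner, hold_bar below 0.03 m/s and x of bottle_yellow in the frame of rack between -0.0225 and 0.0225 m and y of bottle_yellow in the frame of rack between -0.14 and 0.14 m and z of bottle_yellow in the frame of rack_floor between -0.006 and 0.006 m and x of bottle_green in the frame of rack between -0.0225 and 0.0225 m and y of bottle_green in the frame of rack between -0.14 and 0.14 m and z of bottle_green in the frame of rack_floor between -0.006 and 0.006 m and x of bottle_blue in the frame of rack between -0.0225 and 0.0225 m and y of bottle_blue in the frame of rack between -0.14 and 0.14 m and z of bottle_blue in the frame of rack_floor between -0.006 and 0.006 m and x of scanner in the frame of stand between -0.016 and 0.016 m and y of scanner in the frame of stand between -0.016 and 0.016 m and z of scanner in the frame of stand below 0.012 m and x of scan_window in the frame of stand above 0.015 m and x of hold_bar in the frame of rack_seat between -0.01 and 0.01 m and y of hold_bar in the frame of rack_seat between -0.02 and 0.02 m and z of hold_bar in the frame of rack_seat between -0.006 and 0.006 m and angle between the y axis of hold_bar and the y axis of rack, either way round below 0.08 rad); the robot touches nothing.
It fails at once if the tally is pushed more than 40 mm from where it stood (distance of tally from where it was at the start of the episode above 0.04 m).
It fails at once if the small_pot is pushed more than 40 mm from where it stood (distance of small_pot from where it was at the start of the episode above 0.04 m).
It fails at once if the dropper is pushed more than 40 mm from where it stood (distance of dropper from where it was at the start of the episode above 0.04 m).
It fails at once if the glue is pushed more than 40 mm from where it stood (distance of glue from where it was at the start of the episode above 0.04 m).
Of bottle_red, bottle_yellow, bottle_green, bottle_blue only 3 to 4 are there at a start; the rules pass over those that are not, and their reading is None.
At some moment in a run one of hold_bar may be knocked a few centimetres aside while the robot is not near it.
Once in a run the grip may slacken for a moment while it holds something.
It also fails if it takes over 210 s, if anything falls off the work surface, if the arm or the gripper's body presses on something with over 40 N, if the wrist force passes 120 N, or if a joint passes its speed limit or range.

ROBOT

A 6-joint arm with a two-finger parallel gripper is mounted at the origin on a cart in front of the work surface, level with it; the furniture and walls round the work are solid. World frame = base frame: x ahead of the robot, y to its left, z up, the work surface at z = 0. Lengths are in m, angles in rad, forces in N, time in s.
With the tool pointing down it reaches from about 0.325 to 0.9 m from the base axis. Payload 3.5 kg.
Tool frame: the origin (TCP) lies on the front face of the gripper's body, between the roots of the fingers; the fingertips stand 73 mm ahead of it and the grasp point (between the pads) lies 54 mm ahead of it; x points along the fingers, z is the direction in which the jaws open and shut, and the axes are right-handed (so a half turn about x gives the same grasp; the last joint's range is limited). The gripper opens to 85 mm and grips with 20 to 120 N. Pads are 22 mm wide; open, the fingers measure 114 mm over their backs; the gripper's body (76 mm by 85 mm) begins 54 mm behind the grasp point. The pads swing forward as they close: fully open they stand 13 mm farther back than shut.
Start: joints at [-1.354, 0.276, -0.026, 1.268, 0, 1.467], TCP at [0.196, -0.593, 0.304] pointing down, gripper open.
Joint ranges: [-3.12, 3.12], [-0.85, 1.88], [-1.08, 1.24], [-1.95, 2.15], [-1.57, 1.53], [-3.14, 3.14]. Speed limits (rad/s): [2.57, 2.57, 3.14, 3.14, 3.14, 3.14].

INTERFACE

Orientations are given as a unit quaternion [x, y, z, w].
In Python, from bench import manip gives the robot as it stands.
- The arm moves only by the tool apply_moves, never from a script. Its argument "commands" is a list of rows, each an object with "rotation": the turn, a rotation vector about the world's x, y, z in degrees, a list of three; "travel": the shift along the world's x, y, z in m, a list of three; "hand": the finger opening in m, from 0 to 0.0854. In form: [{"rotation": [wx, wy, wz], "travel": [dx, dy, dz], "hand": hand}, ...]. A call has exactly 10 rows; each row shifts and turns the commanded pose from where the row before left it; what a row does not reach is not made up. A row lasts 1/8 s, in which the tool goes at most 62.5 mm and 10.7 degrees, less where a joint would pass 70% of its speed; a pose out of reach is approached as far as the arm can. A call is refused whole if a number of a shift passes 0.0625 or a number of a turn 10.7, either way. A call with a gripper value outside its range is refused whole. The fingers move at their own pace and stop on an object; the grip force is fixed at half the most. Time passes only in rows, so rows that do not move let the fingers close, or fill a call up. It gives the time, the measured TCP pose, the force and the opening at its end, in the units of the state.
- manip.state(): the state, without advancing time (a new reading comes with each control period).
- manip.capture(name): name is "side" or "top"; returns (picture, depth): 400x640x3 uint8, red, green, blue; 400x640 float32, m along the optical axis (not along the pixel's ray), 0 where there is no reading.
- manip.calibration(name): a dict with "fov_y" (degrees; the focal length in pixels is half the picture's height over the tangent of half this angle, whatever the lens; pixels are square), "cx", "cy" (the principal point, pixels), "k1" (the pictures are not rectified: a ray, as slopes to the right and down, at radius r is drawn at 1 + k1 r^2 times it, then the intrinsics apply), "origin" and "attitude" of the camera in the world. Camera axes: x right, y up, looking along -z (the intrinsics and any distortion apply to the point x, -y, -z); pixel columns grow to the right and rows downward; lengths in m; the calibration is good to about 2 mm. A picture is of the moment at which its call begins. calibration takes no time and is no camera call.
- manip.finish_job(): hands the job in, once; it reports no verdict.
The state is a dict: "t": time; "qpos": joint angles; "joint_velocities": joint speeds; "joint_efforts": joint torques, N m; "tool_pos": TCP position; "tool_rot": TCP orientation; "wrist_force": force on the tool from outside, world axes, zero at the start; "moment": the same for the moment, N m; "finger_gap": finger opening in m.
Only numpy, scipy, OpenCV 4.12 (cv2) and the standard library are available. Lean on these libraries where they do the work, as an engineer would, in place of code of your own. Each camera call takes 0.05 s, during which the arm holds its last target. There are 200 camera calls.

## Working session

There is one attempt and no reset: what is moved stays moved. The work goes in short steps, Python scripts to look and compute and a tool call to move; the robot and the scene stay as the last step left them, time stands still between calls to the robot, and variables do not carry over. Pictures are saved under pics/ and viewed, about 12 in all and at most 16, crops included, and the job is handed in when it is done.

Besides the shell and the picture viewer there is one more tool, called after "Request:" as a command line: name --argument value ..., lists and objects as JSON in quotes. apply_moves: Moves the arm, as the interface text tells. Its arguments: {"type":"object","properties":{"commands":{"type":"array","items":{"type":"object","properties":{"rotation":{"type":"array","items":{"type":"number"}},"travel":{"type":"array","items":{"type":"number"}},"hand":{"type":"number"}}}}},"required":["commands"]}

```bash
mkdir -p pics; cat > h.py <<'E'
import numpy as np, cv2
from bench import manip
from scipy.spatial.transform import Rotation as R
def cam(n):
    c=manip.calibration(n); f=200/np.tan(np.radians(c['fov_y'])/2)
    return c,f
def pts(n,d):
    c,f=cam(n); h,w=d.shape
    v,u=np.mgrid[0:h,0:w].astype(float)
    a=(u-c['cx'])/f; b=(v-c['cy'])/f
    x,y=a.copy(),b.copy()
    for _ in range(8):
        s=1+c['k1']*(x*x+y*y); x,y=a/s,b/s
    P=np.stack([x*d,-y*d,-d],-1)
    Rm=np.array(c['attitude']); Rm=R.from_quat(Rm).as_matrix() if Rm.size==4 else Rm
    W=P@Rm.T+np.array(c['origin']); W[d==0]=np.nan
    return W
def shot(n,name=None):
    p,d=manip.capture(n)
    if name: cv2.imwrite(f'pics/{name}.png',p[:,:,::-1])
    return p,d,pts(n,d)
E
python3 - <<'E'
from h import *
for n in('side','top'):
    p,d,W=shot(n,n+'0'); np.savez(n+'0.npz',p=p,d=d,W=W); print(n,manip.calibration(n))
print(manip.state())
E
```

```text
side {'fov_y': 56.948824497919155, 'cx': 321.9896613956403, 'cy': 203.51447509151706, 'k1': -0.045556340210253794, 'origin': array([ 0.17435613, -1.13619333,  0.76874253]), 'attitude': array([ 0.52570623, -0.07683787, -0.13745673,  0.83596324])}
top {'fov_y': 42.66759263347249, 'cx': 321.2399615664306, 'cy': 205.04909041069203, 'k1': 0.03361953901629821, 'origin': array([0.42719754, 0.09261336, 1.8140004 ]), 'attitude': array([ 0.02505713, -0.03447561, -0.70128697,  0.71160394])}
{'t': 0.1, 'qpos': array([-1.35437717e+00,  2.77056645e-01, -2.77864077e-02,  1.26801087e+00,
        1.08127358e-05,  1.46740062e+00]), 'joint_velocities': array([-5.92206736e-04, -2.15741278e-03,  3.17279549e-03,  4.76972620e-05,
       -1.13618755e-03, -6.44434284e-04]), 'joint_efforts': array([ 1.31669685e-04, -4.46708429e+01,  2.96128464e+01,  8.49289441e-03,
       -1.35459563e-04,  4.79314423e-06]), 'tool_pos': array([ 0.19636384, -0.592738  ,  0.30285145]), 'tool_rot': array([ 0.41449476,  0.5737742 , -0.41352001,  0.57269403]), 'wrist_force': array([0.31205721, 0.5246904 , 0.40724684]), 'moment': array([-0.00695462, -0.05952991,  0.02659047]), 'finger_gap': 0.08562165927226124}
```

View pics/top0.png

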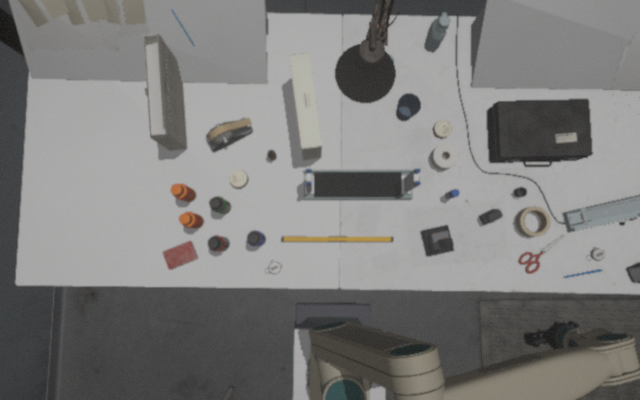

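View pics/side0.png

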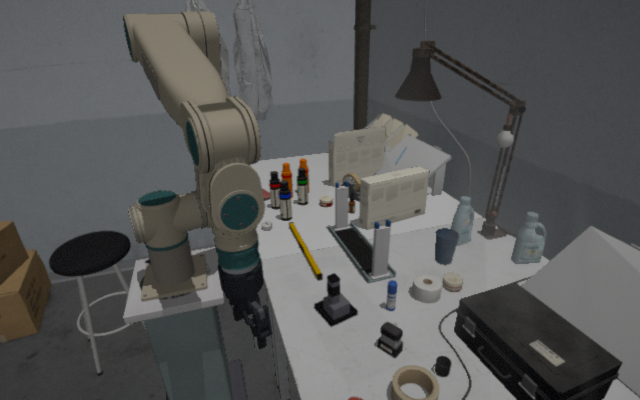

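The top view shows the bottles at left: red (217,243), green (219,205), blue (256,239) and two orange decoys. The rack is at (357,185), the bar at (337,239) and the scanner in its stand at (437,240). Yellow is absent.

```bash
python3 - <<'E'
from h import *
T=np.load('top0.npz');S=np.load('side0.npz')
p,W=T['p'],T['W']
# objects: component by height
Z=W[...,2]
def comp(mask,box):
    x0,y0,x1,y1=box; m=np.zeros(mask.shape,np.uint8); m[y0:y1,x0:x1]=mask[y0:y1,x0:x1]
    n,l,s,c=cv2.connectedComponentsWithStats(m)
    return [(s[i],W[l==i]) for i in range(1,n) if s[i][4]>6]
for lo,hi,box in ((0.165,0.19,(160,170,275,260)),(0.13,.145,(410,215,470,260)),(0.185,0.23,(290,160,430,205))):
    for s,w in comp((Z>lo)&(Z<hi),box):
        mn,mx=w.min(0),w.max(0); print(lo,s,'med',w.mean(0).round(4),'mid',((mn+mx)/2).round(4),(mx-mn).round(3))
hsv=cv2.cvtColor(p,cv2.COLOR_RGB2HSV)
m=((hsv[...,0]>15)&(hsv[...,0]<32)&(hsv[...,1]>120)).astype(np.uint8)
for s,w in comp(m,(270,225,400,250)):
    w=w[~np.isnan(w[:,0])]; print('bar',s,w.mean(0).round(4),cv2.minAreaRect(w[:,:2].astype(np.float32)))
# rack rails and stand
for nm,mask,box in (('rack lips',(Z>0.012)&(Z<0.03),(290,160,430,205)),('stand',(Z>0.008)&(Z<0.03),(410,215,470,260))):
    for s,w in comp(mask,box): 
        print(nm,s,w.mean(0).round(4),cv2.minAreaRect(w[:,:2].astype(np.float32)))
for s,w in comp((Z>0.012)&(Z<0.3),(160,120,520,262)): print('obj',s[:4]+0,w.mean(0).round(3),w.max(0).round(3))
q=S['p'][140:360,240:480]; cv2.imwrite('pics/s1.png',cv2.resize(q[0:100,:120,::-1],None,fx=6,fy=6,interpolation=cv2.INTER_CUBIC))
E
```

```text
0.165 [170 184  12  12 114] med [0.6089 0.5379 0.1771] mid [0.6088 0.5392 0.177 ] [0.035 0.038 0.021]
0.165 [209 198  12  11 102] med [0.5675 0.4121 0.1764] mid [0.5667 0.4134 0.1772] [0.033 0.037 0.022]
0.165 [179 214  12  11 103] med [0.5154 0.5073 0.1771] mid [0.5148 0.5068 0.1759] [0.032 0.034 0.021]
0.165 [248 233  11  11 100] med [0.4567 0.2873 0.1767] mid [0.4571 0.2878 0.1757] [0.032 0.034 0.02 ]
0.165 [208 238  12  11 105] med [0.4393 0.4128 0.1762] mid [0.4395 0.4132 0.1747] [0.032 0.035 0.018]
0.13 [443 238  11  10  78] med [ 0.4518 -0.3445  0.1374] mid [ 0.4524 -0.3458  0.1373] [0.03  0.033 0.013]
0.185 [306 169   6  18 103] med [0.6501 0.1136 0.2035] mid [0.6504 0.1137 0.2041] [0.053 0.017 0.033]
0.185 [413 168   8  19 111] med [ 0.6566 -0.2279  0.2027] mid [ 0.6576 -0.2291  0.2058] [0.055 0.019 0.041]
bar [284 237 107   4 351] [0.4609 0.0223 0.0249] ((0.4622143805027008, 0.012745559215545654), (0.010777373798191547, 0.37127283215522766), 0.8076284527778625)
rack lips [312 169 100  14 283] [ 0.6975 -0.0436  0.0197] ((0.6891332268714905, -0.0712747871875763), (0.043276637
[... 5864 characters left out ...]
4  52   6] [ 0.608 -0.16   0.02 ] [ 0.621 -0.07   0.034]
obj [209 197  22  17] [0.564 0.404 0.133] [0.592 0.435 0.188]
obj [480 209  23  16] [ 0.546 -0.512  0.06 ] [ 0.574 -0.486  0.085]
obj [179 212  25  17] [0.513 0.498 0.125] [0.541 0.529 0.187]
obj [516 213   4  19] [ 0.531 -0.621  0.023] [ 0.562 -0.616  0.04 ]
obj [421 224  33  33] [ 0.459 -0.335  0.056] [ 0.519 -0.282  0.145]
obj [428 228   8   3] [ 0.5   -0.319  0.018] [ 0.504 -0.306  0.026]
obj [247 231  19  16] [0.456 0.282 0.141] [0.482 0.311 0.186]
obj [282 235 112   8] [0.46  0.011 0.025] [0.476 0.205 0.037]
obj [208 236  22  16] [0.438 0.404 0.134] [0.463 0.432 0.184]
obj [162 241  35  21] [0.404 0.556 0.02 ] [0.447 0.619 0.033]
```

View pics/s1.png

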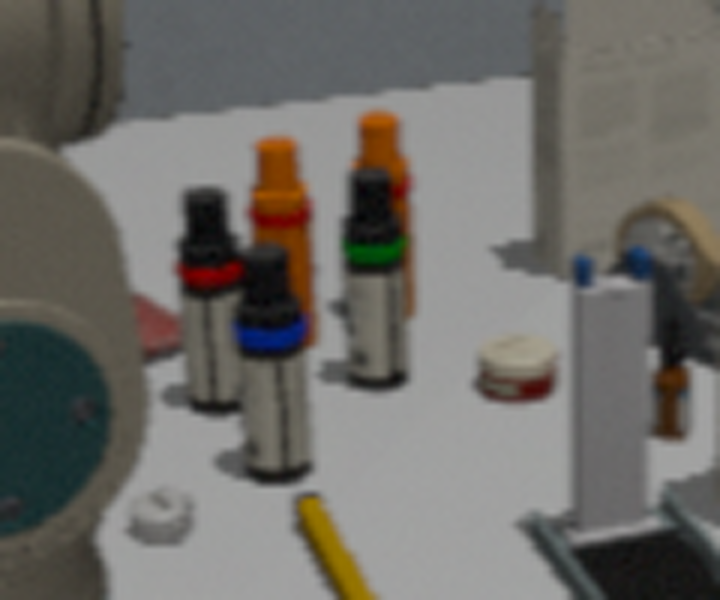

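Blue, red and green show only cream print with a dark line towards the side camera, so their labels face away from it. I'll go to blue first and determine its label direction in the hand.

Request:
apply_moves --commands '[{"rotation": [0,0,8.5],"travel": [0.02,0.044,0],"hand": 0.085},{"rotation": [0,0,8.5],"travel": [0.02,0.044,0],"hand": 0.085},{"rotation": [0,0,8.5],"travel": [0.02,0.044,0],"hand": 0.085},{"rotation": [0,0,8.5],"travel": [0.02,0.044,0],"hand": 0.085},{"rotation": [0,0,8.5],"travel": [0.02,0.044,0],"hand": 0.085},{"rotation": [0,0,8.5],"travel": [0.02,0.044,0],"hand": 0.085},{"rotation": [0,0,8.5],"travel": [0.02,0.044,0],"hand": 0.085},{"rotation": [0,0,8.5],"travel": [0.02,0.044,0],"hand": 0.085},{"rotation": [0,0,8.5],"travel": [0.02,0.044,0],"hand": 0.085},{"rotation": [0,0,8.5],"travel": [0.02,0.044,0],"hand": 0.085}]'

```text
t: 1.35
tool_pos: [0.3966, -0.1517, 0.3036]
tool_rot: [-0.084, 0.702, 0.084, 0.702]
wrist_force: [0.5, -0.4, -0.4]
finger_gap: 0.0852
```

```bash
cat >> h.py <<'E'
def where():
    s=manip.state(); M=R.from_quat(s['tool_rot']).as_matrix()
    print('t',round(s['t'],2),'pos',s['tool_pos'].round(4),'jawyaw',np.degrees(np.arctan2(M[1,2],M[0,2])).round(2),'tilt',M[:2,0].round(4),'q',np.degrees(s['qpos']).round(1),'F',s['wrist_force'].round(1),'gap',round(s['finger_gap'],4))
E
python3 -c "
from h import *
where()"
```

```text
t 1.35 pos [ 0.3966 -0.1517  0.3036] jawyaw 13.59 tilt [-0.0001  0.0001] q [-29.7  -4.9 -24.5  70.3   0.   46.7] F [ 0.5 -0.4 -0.4] gap 0.0852
```

Request:
apply_moves --commands '[{"rotation": [0,0,8.6],"travel": [0.006,0.044,0],"hand": 0.085},{"rotation": [0,0,8.6],"travel": [0.006,0.044,0],"hand": 0.085},{"rotation": [0,0,8.6],"travel": [0.006,0.044,0],"hand": 0.085},{"rotation": [0,0,8.6],"travel": [0.006,0.044,0],"hand": 0.085},{"rotation": [0,0,8.6],"travel": [0.006,0.044,0],"hand": 0.085},{"rotation": [0,0,8.6],"travel": [0.006,0.044,0],"hand": 0.085},{"rotation": [0,0,8.6],"travel": [0.006,0.044,0],"hand": 0.085},{"rotation": [0,0,8.6],"travel": [0.006,0.044,0],"hand": 0.085},{"rotation": [0,0,8.6],"travel": [0.006,0.044,0],"hand": 0.085},{"rotation": [0,0,8.6],"travel": [0.006,0.044,0],"hand": 0.085}]'

```text
t: 2.6
tool_pos: [0.4562, 0.2881, 0.3034]
tool_rot: [-0.54, 0.457, 0.54, 0.456]
wrist_force: [0.8, -0.4, -0.0]
finger_gap: 0.085
```

Request:
apply_moves --commands '[{"travel": [0,0,-0.02],"rotation": [0,0,0],"hand": 0.085},{"travel": [0,0,-0.02],"rotation": [0,0,0],"hand": 0.085},{"travel": [0,0,-0.02],"rotation": [0,0,0],"hand": 0.085},{"travel": [0,0,-0.02],"rotation": [0,0,0],"hand": 0.085},{"travel": [0,0,-0.018],"rotation": [0,0,0],"hand": 0.085},{"travel": [0,0,0],"rotation": [0,0,0],"hand": 0.02},{"travel": [0,0,0],"rotation": [0,0,0],"hand": 0.02},{"travel": [0,0,0],"rotation": [0,0,0],"hand": 0.02},{"travel": [0,0,0],"rotation": [0,0,0],"hand": 0.02},{"travel": [0,0,0],"rotation": [0,0,0],"hand": 0.02}]'

```text
t: 3.85
tool_pos: [0.457, 0.287, 0.2068]
tool_rot: [0.539, -0.457, -0.539, -0.458]
wrist_force: [0.4, 1.1, 2.0]
finger_gap: 0.0476
```

```bash
python3 -c "
from h import *
where()"
```

```text
t 3.85 pos [0.457  0.287  0.2068] jawyaw 99.33 tilt [0.0016 0.0009] q [ 25.3  11.3 -19.6  58.9   0.   15.9] F [0.4 1.1 2. ] gap 0.0476
```

Request:
apply_moves --commands '[{"travel": [0,0,0.02],"rotation": [0,0,0],"hand": 0.02},{"travel": [0,0,0.025],"rotation": [0,0,0],"hand": 0.02},{"travel": [0,0,0.02],"rotation": [0,0,0],"hand": 0.02},{"travel": [0.005,-0.04,0],"rotation": [0,0,8.4],"hand": 0.02},{"travel": [0.005,-0.04,0],"rotation": [0,0,8.4],"hand": 0.02},{"travel": [0.005,-0.04,0],"rotation": [0,0,8.4],"hand": 0.02},{"travel": [0.005,-0.04,0],"rotation": [0,0,8.4],"hand": 0.02},{"travel": [0.005,-0.04,0],"rotation": [0,0,8.4],"hand": 0.02},{"travel": [0.005,-0.04,0],"rotation": [0,0,8.4],"hand": 0.02},{"travel": [0.005,-0.04,0],"rotation": [0,0,8.4],"hand": 0.02}]'

```text
t: 5.1
tool_pos: [0.4907, 0.0053, 0.2701]
tool_rot: [-0.694, 0.133, 0.695, 0.132]
wrist_force: [-0.2, 0.4, -3.8]
finger_gap: 0.0476
```

Request:
apply_moves --commands '[{"travel": [0.005,-0.04,0],"rotation": [0,0,8.4],"hand": 0.02},{"travel": [0.005,-0.04,0],"rotation": [0,0,8.4],"hand": 0.02},{"travel": [0.005,-0.04,0],"rotation": [0,0,8.4],"hand": 0.02},{"travel": [0,-0.04,0],"rotation": [0,0,0],"hand": 0.02},{"travel": [0,0,0],"rotation": [0,0,0],"hand": 0.02},{"travel": [0,0,0],"rotation": [0,0,0],"hand": 0.02},{"travel": [0,0,0],"rotation": [0,0,0],"hand": 0.02},{"travel": [0,0,0],"rotation": [0,0,0],"hand": 0.02},{"travel": [0,0,0],"rotation": [0,0,0],"hand": 0.02},{"travel": [0,0,0],"rotation": [0,0,0],"hand": 0.02}]'

```text
t: 6.35
tool_pos: [0.5065, -0.153, 0.271]
tool_rot: [0.707, 0.021, -0.707, 0.021]
wrist_force: [0.4, 0.2, -3.3]
finger_gap: 0.0475
```

```bash
python3 -c "
from h import *
where()
p,d,W=shot('side')
s=manip.state()['tool_pos']
# pixels of bottle
m=np.linalg.norm(W-(s-[0,0,.14]),axis=-1)<.09
v,u=np.where(m);print(u.min(),u.max(),v.min(),v.max())
c=p[v.min()-30:v.max()+8,u.min()-15:u.max()+15,::-1]
cv2.imwrite('pics/b1.png',cv2.resize(c,None,fx=7,fy=7,interpolation=cv2.INTER_CUBIC))
"
```

```text
t 6.35 pos [ 0.5065 -0.153   0.271 ] jawyaw -176.65 tilt [ 0.0001 -0.    ] q [ -23.8    7.3  -16.1   66.6   -0.  -117.2] F [ 0.4  0.2 -3.3] gap 0.0475
318 338 216 261
```

View pics/b1.png

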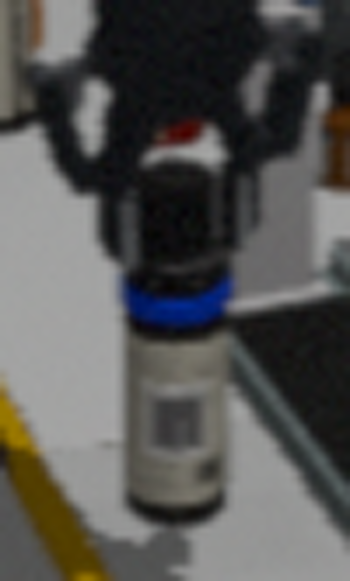

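Blue's label faces the camera squarely: label at crop (176,418), bottle centre 177. That puts the label at about -109°, so the bottle needs about -70° more.

Request:
apply_moves --commands '[{"travel": [0.021,0.001,0],"rotation": [0,0,-10],"hand": 0.02},{"travel": [0.021,0.001,0],"rotation": [0,0,-10],"hand": 0.02},{"travel": [0.021,0.001,0],"rotation": [0,0,-10],"hand": 0.02},{"travel": [0.021,0.001,0],"rotation": [0,0,-10],"hand": 0.02},{"travel": [0.021,0.001,0],"rotation": [0,0,-10],"hand": 0.02},{"travel": [0.021,0.001,0],"rotation": [0,0,-10],"hand": 0.02},{"travel": [0.023,0,0],"rotation": [0,0,-10],"hand": 0.02},{"travel": [0,0,0],"rotation": [0,0,0],"hand": 0.02},{"travel": [0,0,-0.015],"rotation": [0,0,0],"hand": 0.02},{"travel": [0,0,-0.015],"rotation": [0,0,0],"hand": 0.02}]'

```text
t: 7.65
tool_pos: [0.6544, -0.1472, 0.2395]
tool_rot: [-0.59, 0.389, 0.591, 0.388]
wrist_force: [-0.0, -0.1, -3.5]
finger_gap: 0.0475
```

```bash
python3 -c "
from h import *
where()
p,d,W=shot('side','r1')
c=p[190:300,290:400,::-1]
cv2.imwrite('pics/b2.png',cv2.resize(c,None,fx=5,fy=5,interpolation=cv2.INTER_CUBIC))
"
```

```text
t 7.65 pos [ 0.6544 -0.1472  0.2395] jawyaw 113.36 tilt [-0.0015  0.0004] q [-18.2  22.6  -0.1  67.4  -0.  -41.6] F [-0.  -0.1 -3.5] gap 0.0475
```

View pics/b2.png

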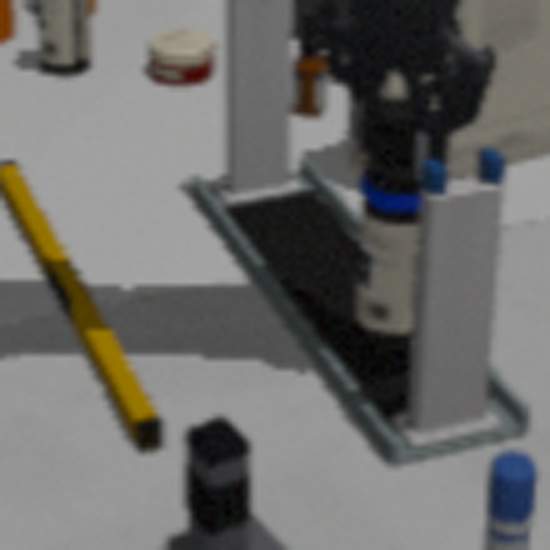

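Request:
apply_moves --commands '[{"travel": [0.001,0,-0.012],"rotation": [0,0,0],"hand": 0.02},{"travel": [0,0,-0.012],"rotation": [0,0,0],"hand": 0.02},{"travel": [0,0,0],"rotation": [0,0,0],"hand": 0.02},{"travel": [0,0,0],"rotation": [0,0,0],"hand": 0.065},{"travel": [0,0,0],"rotation": [0,0,0],"hand": 0.075},{"travel": [0,0,0],"rotation": [0,0,0],"hand": 0.08},{"travel": [0,0,0.01],"rotation": [0,0,0],"hand": 0.08},{"travel": [0,0,0.025],"rotation": [0,0,0],"hand": 0.08},{"travel": [0,0,0.025],"rotation": [0,0,0],"hand": 0.08},{"travel": [0,0,0.025],"rotation": [0,0,0],"hand": 0.085}]'

```text
t: 8.95
tool_pos: [0.6566, -0.1474, 0.3037]
tool_rot: [0.591, -0.389, -0.59, -0.389]
wrist_force: [0.6, -0.6, 0.2]
finger_gap: 0.0849
```

Request:
apply_moves --commands '[{"travel": [-0.01,0.05,0],"rotation": [0,0,5],"hand": 0.085},{"travel": [-0.01,0.05,0],"rotation": [0,0,5],"hand": 0.085},{"travel": [-0.01,0.05,0],"rotation": [0,0,5],"hand": 0.085},{"travel": [-0.01,0.05,0],"rotation": [0,0,5],"hand": 0.085},{"travel": [-0.01,0.05,0],"rotation": [0,0,5],"hand": 0.085},{"travel": [-0.01,0.05,0],"rotation": [0,0,5],"hand": 0.085},{"travel": [-0.01,0.05,0],"rotation": [0,0,5],"hand": 0.085},{"travel": [-0.01,0.05,0],"rotation": [0,0,5],"hand": 0.085},{"travel": [-0.008,0.05,0],"rotation": [0,0,5],"hand": 0.085},{"travel": [0,0.05,0],"rotation": [0,0,2],"hand": 0.085}]'

```text
t: 10.2
tool_pos: [0.5679, 0.3544, 0.3032]
tool_rot: [0.697, -0.12, -0.696, -0.12]
wrist_force: [0.2, -0.2, 0.4]
finger_gap: 0.0852
```

```bash
python3 -c "
from h import *
where()
"
```

```text
t 10.2 pos [0.5679 0.3544 0.3032] jawyaw 160.43 tilt [0.0013 0.0006] q [ 26.4  20.3   4.5  74.1  -0.  -44. ] F [ 0.2 -0.2  0.4] gap 0.0852
```

Request:
apply_moves --commands '[{"travel": [0,0.029,0],"rotation": [0,0,0],"hand": 0.085},{"travel": [-0.0005,0.028,0],"rotation": [0,0,0],"hand": 0.085},{"travel": [0,0,-0.025],"rotation": [0,0,0],"hand": 0.085},{"travel": [0,0,-0.025],"rotation": [0,0,0],"hand": 0.085},{"travel": [0,0,-0.025],"rotation": [0,0,0],"hand": 0.085},{"travel": [0,0,-0.022],"rotation": [0,0,0],"hand": 0.085},{"travel": [0,0,0],"rotation": [0,0,0],"hand": 0.02},{"travel": [0,0,0],"rotation": [0,0,0],"hand": 0.02},{"travel": [0,0,0],"rotation": [0,0,0],"hand": 0.02},{"travel": [0,0,0],"rotation": [0,0,0],"hand": 0.02}]'

```text
t: 11.45
tool_pos: [0.5689, 0.4102, 0.2069]
tool_rot: [0.698, -0.12, -0.696, -0.122]
wrist_force: [-0.2, 0.3, 3.5]
finger_gap: 0.0476
```

Request:
apply_moves --commands '[{"travel": [0,0,0],"rotation": [0,0,0],"hand": 0.02},{"travel": [0,0,0.02],"rotation": [0,0,0],"hand": 0.02},{"travel": [0,0,0.025],"rotation": [0,0,0],"hand": 0.02},{"travel": [0,0,0.02],"rotation": [0,0,0],"hand": 0.02},{"travel": [-0.01,-0.04,0],"rotation": [0,0,10],"hand": 0.02},{"travel": [-0.01,-0.04,0],"rotation": [0,0,10],"hand": 0.02},{"travel": [-0.01,-0.04,0],"rotation": [0,0,10],"hand": 0.02},{"travel": [-0.01,-0.04,0],"rotation": [0,0,10],"hand": 0.02},{"travel": [-0.01,-0.04,0],"rotation": [0,0,10],"hand": 0.02},{"travel": [-0.01,-0.04,0],"rotation": [0,0,10],"hand": 0.02}]'

```text
t: 12.7
tool_pos: [0.5073, 0.1684, 0.2703]
tool_rot: [-0.663, -0.246, 0.663, -0.246]
wrist_force: [0.5, -0.6, -3.0]
finger_gap: 0.0476
```

Request:
apply_moves --commands '[{"travel": [0,-0.04,0],"rotation": [0,0,10],"hand": 0.02},{"travel": [0,-0.04,0],"rotation": [0,0,0],"hand": 0.02},{"travel": [0,-0.04,0],"rotation": [0,0,0],"hand": 0.02},{"travel": [0,-0.04,0],"rotation": [0,0,0],"hand": 0.02},{"travel": [0,-0.04,0],"rotation": [0,0,0],"hand": 0.02},{"travel": [0,-0.03,0],"rotation": [0,0,0],"hand": 0.02},{"travel": [0,0,0],"rotation": [0,0,0],"hand": 0.02},{"travel": [0,0,0],"rotation": [0,0,0],"hand": 0.02},{"travel": [0,0,0],"rotation": [0,0,0],"hand": 0.02},{"travel": [0,0,0],"rotation": [0,0,0],"hand": 0.02}]'

```text
t: 13.95
tool_pos: [0.5079, -0.0595, 0.2699]
tool_rot: [-0.64, -0.301, 0.64, -0.301]
wrist_force: [0.9, -0.2, -3.5]
finger_gap: 0.0472
```

```bash
cat >> h.py <<'E'
def look(name):
    where(); p,d,W=shot('side',name+'_full'); s=manip.state()['tool_pos']
    m=np.linalg.norm(W-(s-[0,0,.14]),axis=-1)<.09
    v,u=np.where(m);print(u.min(),u.max(),v.min(),v.max())
    print('camyaw',np.degrees(np.arctan2(-1.136-s[1],.174-s[0])))
    c=p[v.min()-20:v.max()+8,u.min()-15:u.max()+15,::-1]
    cv2.imwrite(f'pics/{name}.png',cv2.resize(c,None,fx=7,fy=7,interpolation=cv2.INTER_CUBIC))
E
python3 -c "
from h import *
look('g1')
"
```

```text
t 13.95 pos [ 0.5079 -0.0595  0.2699] jawyaw -129.6 tilt [-0.0002  0.0002] q [ -13.9    5.6  -18.2   66.2    0.  -154.3] F [ 0.9 -0.2 -3.5] gap 0.0472
310 325 203 246
camyaw -107.23519098826226
```

View pics/g1.png

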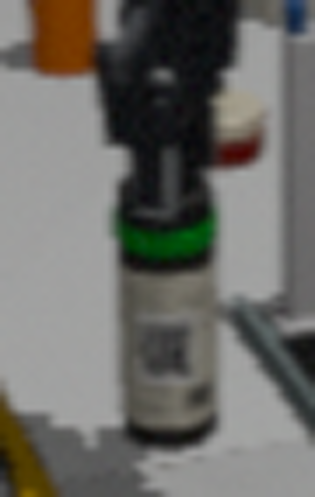

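Green label is at crop (165,347), bottle centre 170: label yaw about -113°. It needs -65°.

Request:
apply_moves --commands '[{"travel": [0.021,0,0],"rotation": [0,0,-9.4],"hand": 0.02},{"travel": [0.021,0,0],"rotation": [0,0,-9.4],"hand": 0.02},{"travel": [0.021,0,0],"rotation": [0,0,-9.4],"hand": 0.02},{"travel": [0.021,0,0],"rotation": [0,0,-9.4],"hand": 0.02},{"travel": [0.021,0,0],"rotation": [0,0,-9.4],"hand": 0.02},{"travel": [0.021,0.001,0],"rotation": [0,0,-9.4],"hand": 0.02},{"travel": [0.02,0.001,0],"rotation": [0,0,-9.4],"hand": 0.02},{"travel": [0,0,0],"rotation": [0,0,0],"hand": 0.02},{"travel": [0,0,-0.015],"rotation": [0,0,0],"hand": 0.02},{"travel": [0,0,-0.015],"rotation": [0,0,0],"hand": 0.02}]'

```text
t: 15.25
tool_pos: [0.6529, -0.0581, 0.2385]
tool_rot: [-0.7, 0.095, 0.701, 0.095]
wrist_force: [0.5, -0.5, -3.5]
finger_gap: 0.0474
```

Request:
apply_moves --commands '[{"travel": [0,0,-0.012],"rotation": [0,0,0],"hand": 0.02},{"travel": [0,0,-0.012],"rotation": [0,0,0],"hand": 0.02},{"travel": [0,0,0],"rotation": [0,0,0],"hand": 0.02},{"travel": [0,0,0],"rotation": [0,0,0],"hand": 0.065},{"travel": [0,0,0],"rotation": [0,0,0],"hand": 0.075},{"travel": [0,0,0],"rotation": [0,0,0],"hand": 0.08},{"travel": [0,0,0.01],"rotation": [0,0,0],"hand": 0.08},{"travel": [0,0,0.025],"rotation": [0,0,0],"hand": 0.08},{"travel": [0,0,0.025],"rotation": [0,0,0],"hand": 0.08},{"travel": [0,0,0.025],"rotation": [0,0,0],"hand": 0.085}]'

```text
t: 16.5
tool_pos: [0.6542, -0.0583, 0.3027]
tool_rot: [0.701, -0.095, -0.7, -0.095]
wrist_force: [0.6, -0.1, 0.3]
finger_gap: 0.0846
```

```bash
python3 -c "
from h import *
where()
"
```

```text
t 16.5 pos [ 0.6542 -0.0583  0.3027] jawyaw 164.52 tilt [ 0.0011 -0.0002] q [-10.7  19.1   2.7  73.6   0.  -85.3] F [ 0.6 -0.1  0.3] gap 0.0846
```

Request:
apply_moves --commands '[{"travel": [-0.0215,0.047,0],"rotation": [0,0,-0.5],"hand": 0.085},{"travel": [-0.0215,0.047,0],"rotation": [0,0,-0.5],"hand": 0.085},{"travel": [-0.0215,0.047,0],"rotation": [0,0,-0.5],"hand": 0.085},{"travel": [-0.0215,0.047,0],"rotation": [0,0,-0.5],"hand": 0.085},{"travel": [-0.0215,0.047,0],"rotation": [0,0,-0.5],"hand": 0.085},{"travel": [-0.0215,0.047,0],"rotation": [0,0,-0.5],"hand": 0.085},{"travel": [-0.0215,0.047,0],"rotation": [0,0,-0.5],"hand": 0.085},{"travel": [-0.0215,0.047,0],"rotation": [0,0,-0.5],"hand": 0.085},{"travel": [-0.0215,0.047,0],"rotation": [0,0,-0.5],"hand": 0.085},{"travel": [-0.0215,0.048,0],"rotation": [0,0,0],"hand": 0.085}]'

```text
t: 17.75
tool_pos: [0.4383, 0.4143, 0.3021]
tool_rot: [0.697, -0.122, -0.696, -0.123]
wrist_force: [0.8, -0.0, 0.1]
finger_gap: 0.0851
```

Request:
apply_moves --commands '[{"travel": [0,0,0],"rotation": [0,0,0],"hand": 0.085},{"travel": [0,0,-0.02],"rotation": [0,0,0],"hand": 0.085},{"travel": [0,0,-0.025],"rotation": [0,0,0],"hand": 0.085},{"travel": [0,0,-0.025],"rotation": [0,0,0],"hand": 0.085},{"travel": [0,0,-0.026],"rotation": [0,0,0],"hand": 0.085},{"travel": [0,0,0],"rotation": [0,0,0],"hand": 0.085},{"travel": [0,0,0],"rotation": [0,0,0],"hand": 0.02},{"travel": [0,0,0],"rotation": [0,0,0],"hand": 0.02},{"travel": [0,0,0],"rotation": [0,0,0],"hand": 0.02},{"travel": [0,0,0],"rotation": [0,0,0],"hand": 0.02}]'

```text
t: 19.0
tool_pos: [0.4402, 0.4135, 0.207]
tool_rot: [0.697, -0.122, -0.695, -0.124]
wrist_force: [0.4, 0.5, 6.1]
finger_gap: 0.0476
```

Request:
apply_moves --commands '[{"travel": [0,0,0],"rotation": [0,0,0],"hand": 0.02},{"travel": [0,0,0.02],"rotation": [0,0,0],"hand": 0.02},{"travel": [0,0,0.025],"rotation": [0,0,0],"hand": 0.02},{"travel": [0,0,0.02],"rotation": [0,0,0],"hand": 0.02},{"travel": [0.01,-0.04,0],"rotation": [0,0,10],"hand": 0.02},{"travel": [0.01,-0.04,0],"rotation": [0,0,10],"hand": 0.02},{"travel": [0.01,-0.04,0],"rotation": [0,0,10],"hand": 0.02},{"travel": [0.01,-0.04,0],"rotation": [0,0,10],"hand": 0.02},{"travel": [0.01,-0.04,0],"rotation": [0,0,10],"hand": 0.02},{"travel": [0.01,-0.04,0],"rotation": [0,0,10],"hand": 0.02}]'

```text
t: 20.25
tool_pos: [0.4984, 0.1713, 0.2691]
tool_rot: [-0.663, -0.244, 0.664, -0.244]
wrist_force: [-0.5, -0.5, -2.4]
finger_gap: 0.0476
```

Request:
apply_moves --commands '[{"travel": [0.01,-0.04,0],"rotation": [0,0,10],"hand": 0.02},{"travel": [0,-0.04,0],"rotation": [0,0,0],"hand": 0.02},{"travel": [0,-0.04,0],"rotation": [0,0,0],"hand": 0.02},{"travel": [0,-0.04,0],"rotation": [0,0,0],"hand": 0.02},{"travel": [0,-0.04,0],"rotation": [0,0,0],"hand": 0.02},{"travel": [0,0,0],"rotation": [0,0,0],"hand": 0.02},{"travel": [0,0,0],"rotation": [0,0,0],"hand": 0.02},{"travel": [0,0,0],"rotation": [0,0,0],"hand": 0.02},{"travel": [0,0,0],"rotation": [0,0,0],"hand": 0.02},{"travel": [0,0,0],"rotation": [0,0,0],"hand": 0.02}]'

```text
t: 21.5
tool_pos: [0.509, -0.0267, 0.2699]
tool_rot: [0.641, 0.299, -0.641, 0.299]
wrist_force: [-0.2, -0.3, -1.6]
finger_gap: 0.0472
```

```bash
python3 -c "
from h import *
look('red1')
"
```

```text
t 21.5 pos [ 0.509  -0.0267  0.2699] jawyaw -129.91 tilt [0.     0.0001] q [ -10.3    5.4  -18.4   66.2    0.  -150.4] F [-0.2 -0.3 -1.6] gap 0.0472
309 323 200 242
camyaw -106.80496021370998
```

View pics/red1.png

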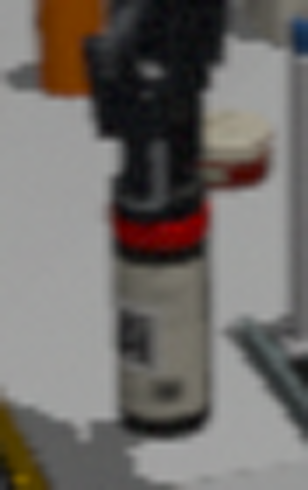

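Red label is at crop (137,335), left of centre 164: label yaw about -146°. It needs -33°.

Request:
apply_moves --commands '[{"travel": [0.005,0.03,0],"rotation": [0,0,-4.5],"hand": 0.02},{"travel": [0.005,0.029,0],"rotation": [0,0,-4.5],"hand": 0.02},{"travel": [0.026,0,0],"rotation": [0,0,-4.8],"hand": 0.02},{"travel": [0.027,0,0],"rotation": [0,0,-4.8],"hand": 0.02},{"travel": [0.027,0,0],"rotation": [0,0,-4.8],"hand": 0.02},{"travel": [0.027,0,0],"rotation": [0,0,-4.8],"hand": 0.02},{"travel": [0.026,0,0],"rotation": [0,0,-4.8],"hand": 0.02},{"travel": [0,0,0],"rotation": [0,0,0],"hand": 0.02},{"travel": [0,0,-0.015],"rotation": [0,0,0],"hand": 0.02},{"travel": [0,0,-0.015],"rotation": [0,0,0],"hand": 0.02}]'

```text
t: 22.8
tool_pos: [0.6508, 0.0318, 0.2385]
tool_rot: [-0.699, -0.105, 0.7, -0.105]
wrist_force: [-1.1, -0.0, -2.7]
finger_gap: 0.0473
```

Request:
apply_moves --commands '[{"travel": [0,0,-0.012],"rotation": [0,0,0],"hand": 0.02},{"travel": [0,0,-0.012],"rotation": [0,0,0],"hand": 0.02},{"travel": [0,0,0],"rotation": [0,0,0],"hand": 0.02},{"travel": [0,0,0],"rotation": [0,0,0],"hand": 0.065},{"travel": [0,0,0],"rotation": [0,0,0],"hand": 0.075},{"travel": [0,0,0],"rotation": [0,0,0],"hand": 0.08},{"travel": [0,0,0.01],"rotation": [0,0,0],"hand": 0.08},{"travel": [0,0,0.025],"rotation": [0,0,0],"hand": 0.08},{"travel": [0,0,0.025],"rotation": [0,0,0],"hand": 0.08},{"travel": [0,0,0.025],"rotation": [0,0,0],"hand": 0.085}]'

```text
t: 24.05
tool_pos: [0.6521, 0.0317, 0.3027]
tool_rot: [0.7, 0.105, -0.699, 0.105]
wrist_force: [0.5, 0.2, 0.5]
finger_gap: 0.085
```

Request:
apply_moves --commands '[{"travel": [-0.03,-0.04,0],"rotation": [0,0,0],"hand": 0.085},{"travel": [-0.03,-0.04,0],"rotation": [0,0,0],"hand": 0.085},{"travel": [-0.03,-0.04,0],"rotation": [0,0,0],"hand": 0.085},{"travel": [-0.02,-0.04,0],"rotation": [0,0,0],"hand": 0.085},{"travel": [-0.02,-0.04,0],"rotation": [0,0,0],"hand": 0.085},{"travel": [-0.02,-0.04,0],"rotation": [0,0,0],"hand": 0.085},{"travel": [-0.02,-0.04,0],"rotation": [0,0,0],"hand": 0.085},{"travel": [-0.02,-0.04,0],"rotation": [0,0,0],"hand": 0.085},{"travel": [0,-0.01,0],"rotation": [0,0,0],"hand": 0.085},{"travel": [0,0,0],"rotation": [0,0,0],"hand": 0.085}]'

```text
t: 25.3
tool_pos: [0.4622, -0.2988, 0.3015]
tool_rot: [0.7, 0.104, -0.699, 0.104]
wrist_force: [1.3, 0.5, -1.0]
finger_gap: 0.0852
```

```bash
cat > chk.py <<'E'
from h import *
where()
p,d,W=shot('top','t2'); Z=W[...,2]
def comp(mask,box):
    x0,y0,x1,y1=box; m=np.zeros(mask.shape,np.uint8); m[y0:y1,x0:x1]=mask[y0:y1,x0:x1]
    n,l,s,c=cv2.connectedComponentsWithStats(m)
    return [(s[i],W[l==i]) for i in range(1,n) if s[i][4]>6]
for s,w in comp((Z>.165)&(Z<.24),(290,150,430,205)): print('rack top things',s,w.mean(0).round(4),((w.min(0)+w.max(0))/2).round(4))
hsv=cv2.cvtColor(p,cv2.COLOR_RGB2HSV)
m=((hsv[...,0]>15)&(hsv[...,0]<32)&(hsv[...,1]>120)).astype(np.uint8)
for s,w in comp(m,(250,205,420,270)):
    w=w[~np.isnan(w[:,0])]; print('bar',s,w.mean(0).round(4),cv2.minAreaRect(w[:,:2].astype(np.float32)))
q,_,_=shot('side','s3')
a=q[190:310,290:400,::-1]; b=p[150:270,290:470,::-1]
cv2.imwrite('pics/c3.png',np.vstack([cv2.resize(a,(400,436),interpolation=cv2.INTER_CUBIC)]))
E
python3 chk.py
```

```text
t 25.3 pos [ 0.4622 -0.2988  0.3015] jawyaw -163.04 tilt [ 0.0011 -0.0002] q [ -39.6    8.3  -11.1   70.5    0.  -146.6] F [ 1.3  0.5 -1. ] gap 0.0852
rack top things [302 150  10   2  14] [0.742  0.1246 0.1801] [0.7417 0.1218 0.1801]
rack top things [306 169   6  18 106] [0.6499 0.1137 0.2027] [0.6499 0.1138 0.1974]
rack top things [412 168   9  19 130] [ 0.6559 -0.2269  0.1985] [ 0.6571 -0.2292  0.1931]
rack top things [355 173  12  12 104] [ 0.6524 -0.053   0.1839] [ 0.6531 -0.0536  0.1815]
rack top things [384 173  11  12 107] [ 0.6535 -0.1443  0.1836] [ 0.6544 -0.1446  0.1801]
rack top things [328 175  11  11  99] [0.6459 0.0347 0.1844] [0.6465 0.0353 0.1831]
bar [280 245 108   3 322] [0.4359 0.0242 0.0249] ((0.4359549582004547, 0.024481579661369324), (0.007048035506159067, 0.3731756806373596), 0.8137641549110413)
```

View pics/c3.png

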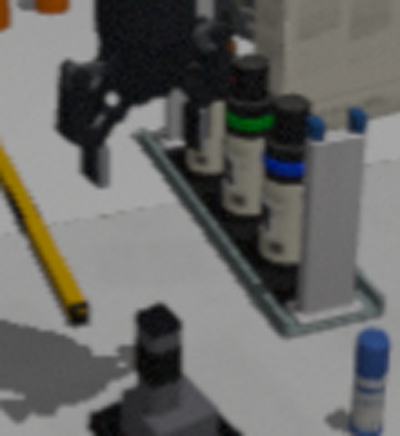

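All three bottles stand in the rack. The bar has been knocked to x≈0.436, clear of the work. Now the scanner's heading.

```bash
python3 - <<'E'
from h import *
T=np.load('top0.npz');S=np.load('side0.npz')
a=T['p'][212:268,405:470,::-1]; b=S['p'][265:330,305:370,::-1]
cv2.imwrite('pics/sc.png',np.hstack([cv2.resize(a,(416,360),interpolation=cv2.INTER_CUBIC),cv2.resize(b,(360,360),interpolation=cv2.INTER_CUBIC)]))
W=T['W'];Z=W[...,2]
for lo,hi in((.036,.07),(.1,.15)):
    m=((Z>lo)&(Z<hi)); m[:, :405]=0;m[:,470:]=0;m[:212]=0;m[268:]=0
    w=W[m]; print(lo,m.sum(),w.mean(0).round(4),cv2.minAreaRect(w[:,:2].astype(np.float32)))
W=S['W'];Z=W[...,2]
near=(abs(W[...,0]-.46)<.09)&(abs(W[...,1]+.335)<.09)
for lo,hi in((.012,.024),(.03,.056),(.06,.15)):
    w=W[near&(Z>lo)&(Z<hi)]; print('side',lo,len(w),w.mean(0).round(4),cv2.minAreaRect(w[:,:2].astype(np.float32)))
E
```

```text
0.036 215 [ 0.4656 -0.3349  0.0504] ((0.46140235662460327, -0.3425840735435486), (0.06046171113848686, 0.06500282138586044), 12.385233879089355)
0.1 105 [ 0.4515 -0.3424  0.1321] ((0.45175981521606445, -0.3454056978225708), (0.028749912977218628, 0.03166719898581505), 10.81478214263916)
side 0.012 245 [ 0.4547 -0.3635  0.0168] ((0.4622378647327423, -0.33999893069267273), (0.0951462984085083, 0.09674333035945892), 13.85128116607666)
side 0.03 306 [ 0.4604 -0.3591  0.0445] ((0.4620947539806366, -0.3461010456085205), (0.059611137956380844, 0.06074720248579979), 12.585046768188477)
side 0.06 324 [ 0.4506 -0.3545  0.106 ] ((0.4528592526912689, -0.34721505641937256), (0.03102886490523815, 0.03300580382347107), 13.51925277709961)
```

View pics/sc.png

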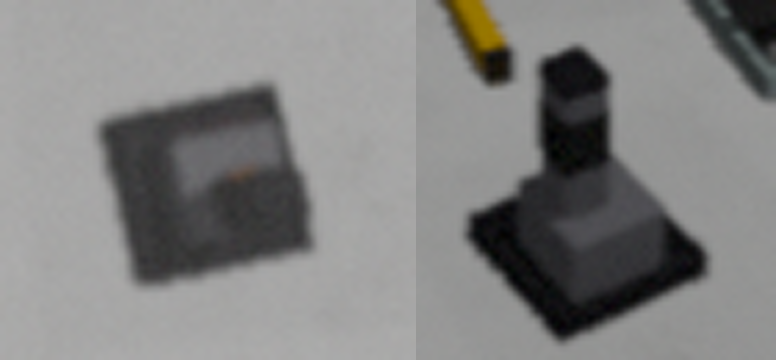

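Scanner heading is about +13° (tray edge slope in the top view; the red window glint is forward, at crop (240,172)). Its axis is at about (0.452,-0.347). Now grasp it.

Request:
apply_moves --commands '[{"travel": [-0.005,-0.024,0],"rotation": [0,0,-2],"hand": 0.085},{"travel": [-0.005,-0.024,0],"rotation": [0,0,-2],"hand": 0.085},{"travel": [0,0,-0.03],"rotation": [0,0,0],"hand": 0.085},{"travel": [0,0,-0.03],"rotation": [0,0,0],"hand": 0.085},{"travel": [0,0,-0.03],"rotation": [0,0,0],"hand": 0.085},{"travel": [0,0,-0.03],"rotation": [0,0,0],"hand": 0.085},{"travel": [0,0,-0.026],"rotation": [0,0,0],"hand": 0.085},{"travel": [0,0,0],"rotation": [0,0,0],"hand": 0.085},{"travel": [0,0,0],"rotation": [0,0,0],"hand": 0.05},{"travel": [0,0,0],"rotation": [0,0,0],"hand": 0.01}]'

```text
t: 26.65
tool_pos: [0.4529, -0.3471, 0.1565]
tool_rot: [0.703, 0.079, -0.702, 0.081]
wrist_force: [0.6, -0.3, -0.5]
finger_gap: 0.0509
```

Request:
apply_moves --commands '[{"travel": [0,0,0],"rotation": [0,0,0],"hand": 0.005},{"travel": [0,0,0],"rotation": [0,0,0],"hand": 0.005},{"travel": [0,0,0],"rotation": [0,0,0],"hand": 0.005},{"travel": [0,0,0],"rotation": [0,0,0],"hand": 0.005},{"travel": [0,0,0],"rotation": [0,0,0],"hand": 0.005},{"travel": [0,0,0],"rotation": [0,0,0],"hand": 0.005},{"travel": [0,0,0],"rotation": [0,0,0],"hand": 0.005},{"travel": [0,0,0],"rotation": [0,0,0],"hand": 0.005},{"travel": [0,0,0],"rotation": [0,0,0],"hand": 0.005},{"travel": [0,0,0],"rotation": [0,0,0],"hand": 0.005}]'

```text
t: 27.9
tool_pos: [0.4529, -0.3468, 0.1561]
tool_rot: [0.703, 0.08, -0.702, 0.081]
wrist_force: [1.4, 0.7, 6.8]
finger_gap: 0.0273
```

```bash
python3 -c "
from h import *
where()"
```

```text
t 27.9 pos [ 0.4529 -0.3468  0.1561] jawyaw -166.96 tilt [ 0.0023 -0.0012] q [ -44.    17.1  -18.9   53.8    0.  -147. ] F [1.4 0.7 6.8] gap 0.0273
```

Request:
apply_moves --commands '[{"travel": [0,0,0.02],"rotation": [0,0,0],"hand": 0.005},{"travel": [0,0,0.02],"rotation": [0,0,0],"hand": 0.005},{"travel": [0,0.019,0.01],"rotation": [0,0,-2],"hand": 0.005},{"travel": [0.005,0.04,0],"rotation": [0,0,-2],"hand": 0.005},{"travel": [0.005,0.04,0],"rotation": [0,0,-2],"hand": 0.005},{"travel": [0.005,0.04,0],"rotation": [0,0,-2],"hand": 0.005},{"travel": [0.005,0.04,0],"rotation": [0,0,-2],"hand": 0.005},{"travel": [0.005,0.04,0],"rotation": [0,0,-2],"hand": 0.005},{"travel": [0.005,0.04,0],"rotation": [0,0,0],"hand": 0.005},{"travel": [0,0.04,0],"rotation": [0,0,0],"hand": 0.005}]'

```text
t: 29.15
tool_pos: [0.4812, -0.046, 0.2041]
tool_rot: [-0.706, -0.006, 0.708, -0.006]
wrist_force: [-0.3, 0.4, -1.1]
finger_gap: 0.0272
```

Request:
apply_moves --commands '[{"travel": [0,0.04,-0.006],"rotation": [0,0,0],"hand": 0.005},{"travel": [0,0.04,-0.006],"rotation": [0,0,0],"hand": 0.005},{"travel": [0,0,0],"rotation": [0,0,0],"hand": 0.005},{"travel": [0,0,0],"rotation": [0,0,0],"hand": 0.005},{"travel": [0,0,0],"rotation": [0,0,0],"hand": 0.005},{"travel": [0,0,0],"rotation": [0,0,0],"hand": 0.005},{"travel": [0,0,0],"rotation": [0,0,0],"hand": 0.005},{"travel": [0,0,0],"rotation": [0,0,0],"hand": 0.005},{"travel": [0,0,0],"rotation": [0,0,0],"hand": 0.005},{"travel": [0,0,0],"rotation": [0,0,0],"hand": 0.005}]'

```text
t: 30.4
tool_pos: [0.482, 0.0327, 0.1929]
tool_rot: [0.707, 0.006, -0.707, 0.006]
wrist_force: [0.7, 0.0, -1.8]
finger_gap: 0.0276
```

```bash
python3 -c "
from h import *
where()
p,d,W=shot('side','s5')
cv2.imwrite('pics/s5c.png',cv2.resize(p[180:320,270:410,::-1],None,fx=4,fy=4,interpolation=cv2.INTER_CUBIC))
t,_,V=shot('top','t5'); Z=V[...,2]
for n,(lo,hi,box) in {'caps':(.165,.19,(310,165,405,200))}.items():
    m=((Z>lo)&(Z<hi)).astype(np.uint8); k=np.zeros_like(m);x0,y0,x1,y1=box;k[y0:y1,x0:x1]=m[y0:y1,x0:x1]
    c,l,s,_=cv2.connectedComponentsWithStats(k)
    for i in range(1,c):
        if s[i][4]>20: print(V[l==i].mean(0).round(4))
"
```

```text
t 30.4 pos [0.482  0.0327 0.1929] jawyaw -178.98 tilt [ 0. -0.] q [ -3.8   6.6 -27.1  56.2  -0.  -94.8] F [ 0.7  0.  -1.8] gap 0.0276
[ 0.6519 -0.0532  0.1832]
[ 0.6533 -0.1442  0.1831]
[0.6456 0.0346 0.1833]
```

View pics/s5c.png

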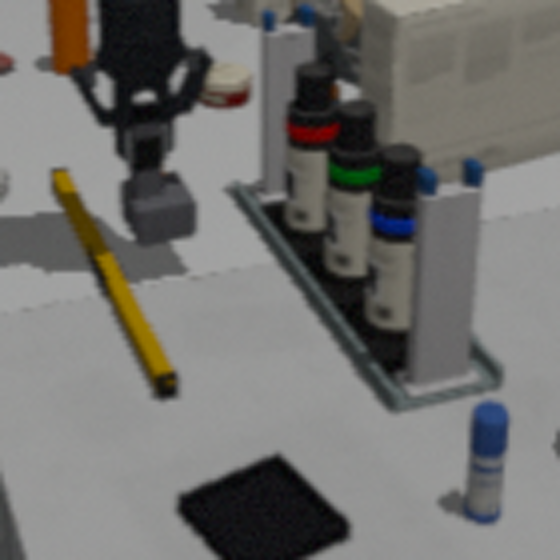

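```bash
python3 -c "
from h import *
a=0
for i in range(6):
    p,_,_=shot('side'); a=a+p[190:270,330:380].astype(float)/6
cv2.imwrite('pics/lab.png',cv2.resize(np.uint8(np.clip(a*1.3,0,255))[:,:,::-1],None,fx=7,fy=7,interpolation=cv2.INTER_CUBIC))
where()"
```

```text
t 30.8 pos [0.482  0.0327 0.1929] jawyaw -178.97 tilt [ 0.0001 -0.    ] q [ -3.8   6.6 -27.1  56.2   0.  -94.8] F [-0.2  0.5 -2.1] gap 0.0274
```

View pics/lab.png

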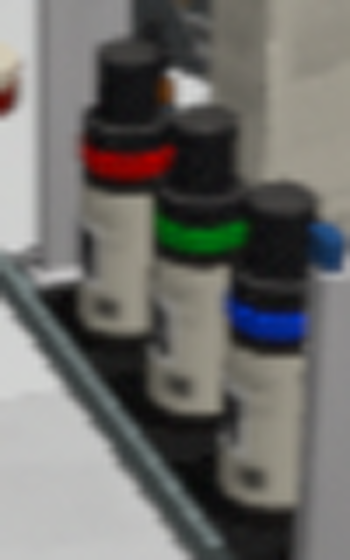

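Labels face front on all three, with barcodes at the left edge of each body. Hold a little longer on red, then scan green and blue.

Request:
apply_moves --commands '[{"travel": [0,0,0],"rotation": [0,0,0],"hand": 0.005},{"travel": [0,0,0],"rotation": [0,0,0],"hand": 0.005},{"travel": [0,0,0],"rotation": [0,0,0],"hand": 0.005},{"travel": [0,0,0],"rotation": [0,0,0],"hand": 0.005},{"travel": [0,0,0],"rotation": [0,0,0],"hand": 0.005},{"travel": [0.001,-0.02,0],"rotation": [0,0,0],"hand": 0.005},{"travel": [0.001,-0.03,0],"rotation": [0,0,0],"hand": 0.005},{"travel": [0.001,-0.025,0],"rotation": [0,0,0],"hand": 0.005},{"travel": [0,-0.014,0],"rotation": [0,0,0],"hand": 0.005},{"travel": [0,0,0],"rotation": [0,0,0],"hand": 0.005}]'

```text
t: 32.05
tool_pos: [0.485, -0.0568, 0.1929]
tool_rot: [0.707, 0.006, -0.707, 0.006]
wrist_force: [-0.1, -0.2, -1.9]
finger_gap: 0.0273
```

Request:
apply_moves --commands '[{"travel": [0,0,0],"rotation": [0,0,0],"hand": 0.005},{"travel": [0,0,0],"rotation": [0,0,0],"hand": 0.005},{"travel": [0,0,0],"rotation": [0,0,0],"hand": 0.005},{"travel": [0,0,0],"rotation": [0,0,0],"hand": 0.005},{"travel": [0,0,0],"rotation": [0,0,0],"hand": 0.005},{"travel": [0,0,0],"rotation": [0,0,0],"hand": 0.005},{"travel": [0,0,0],"rotation": [0,0,0],"hand": 0.005},{"travel": [0,0,0],"rotation": [0,0,0],"hand": 0.005},{"travel": [0,0,0],"rotation": [0,0,0],"hand": 0.005},{"travel": [0,0,0],"rotation": [0,0,0],"hand": 0.005}]'

```text
t: 33.3
tool_pos: [0.485, -0.0563, 0.1929]
tool_rot: [-0.707, -0.006, 0.707, -0.006]
wrist_force: [-0.1, 0.1, -1.9]
finger_gap: 0.027
```

```bash
cat > scn.py <<'E'
from h import *
where()
p,d,W=shot('side','g5'); s=manip.state()['tool_pos']
near=(np.abs(W[...,:2]-s[:2])<.06).all(-1); Z=W[...,2]
w=W[near&(Z>.035)&(Z<.096)]; print(len(w),w.min(0).round(3),w.max(0).round(3),cv2.minAreaRect(w[:,:2].astype(np.float32)))
E
python3 scn.py
```

```text
t 33.3 pos [ 0.485  -0.0563  0.1929] jawyaw -178.98 tilt [-0.  0.] q [ -14.2    7.1  -26.6   56.3    0.  -105.2] F [-0.1  0.1 -1.9] gap 0.027
288 [ 0.463 -0.089  0.045] [ 0.523 -0.031  0.096] ((0.4931727647781372, -0.060379087924957275), (0.059453487396240234, 0.05814562365412712), 0.06362815201282501)
```

Request:
apply_moves --commands '[{"travel": [0,0,0],"rotation": [0,0,0],"hand": 0.005},{"travel": [0,0,0],"rotation": [0,0,0],"hand": 0.005},{"travel": [0,0,0],"rotation": [0,0,0],"hand": 0.005},{"travel": [0,0,0],"rotation": [0,0,0],"hand": 0.005},{"travel": [0,0,0],"rotation": [0,0,0],"hand": 0.005},{"travel": [0,-0.02,0],"rotation": [0,0,0],"hand": 0.005},{"travel": [0,-0.03,0],"rotation": [0,0,0],"hand": 0.005},{"travel": [0,-0.025,0],"rotation": [0,0,0],"hand": 0.005},{"travel": [0,-0.014,0],"rotation": [0,0,0],"hand": 0.005},{"travel": [0,0,0],"rotation": [0,0,0],"hand": 0.005}]'

```text
t: 34.6
tool_pos: [0.4851, -0.1458, 0.1929]
tool_rot: [0.707, 0.006, -0.707, 0.006]
wrist_force: [0.4, 0.1, -1.5]
finger_gap: 0.0271
```

Request:
apply_moves --commands '[{"travel": [0,0,0],"rotation": [0,0,0],"hand": 0.005},{"travel": [0,0,0],"rotation": [0,0,0],"hand": 0.005},{"travel": [0,0,0],"rotation": [0,0,0],"hand": 0.005},{"travel": [0,0,0],"rotation": [0,0,0],"hand": 0.005},{"travel": [0,0,0],"rotation": [0,0,0],"hand": 0.005},{"travel": [0,0,0],"rotation": [0,0,0],"hand": 0.005},{"travel": [0,0,0],"rotation": [0,0,0],"hand": 0.005},{"travel": [0,0,0],"rotation": [0,0,0],"hand": 0.005},{"travel": [0,0,0],"rotation": [0,0,0],"hand": 0.005},{"travel": [0,0,0],"rotation": [0,0,0],"hand": 0.005}]'

```text
t: 35.85
tool_pos: [0.4849, -0.1453, 0.1929]
tool_rot: [-0.707, -0.006, 0.707, -0.006]
wrist_force: [-0.1, -0.1, -2.1]
finger_gap: 0.0279
```

Request:
apply_moves --commands '[{"travel": [0,0,0],"rotation": [0,0,0],"hand": 0.005},{"travel": [0,0,0],"rotation": [0,0,0],"hand": 0.005},{"travel": [0,0,0],"rotation": [0,0,0],"hand": 0.005},{"travel": [0,0,0],"rotation": [0,0,0],"hand": 0.005},{"travel": [0,0,0],"rotation": [0,0,0],"hand": 0.005},{"travel": [0,0,0],"rotation": [0,0,0],"hand": 0.005},{"travel": [0,0,0],"rotation": [0,0,0],"hand": 0.005},{"travel": [0,0,0],"rotation": [0,0,0],"hand": 0.005},{"travel": [0,0,0],"rotation": [0,0,0],"hand": 0.005},{"travel": [0,0,0],"rotation": [0,0,0],"hand": 0.005}]'

```text
t: 37.1
tool_pos: [0.485, -0.1453, 0.1929]
tool_rot: [-0.707, -0.006, 0.707, -0.006]
wrist_force: [-0.1, 0.2, -1.5]
finger_gap: 0.0276
```

```bash
python3 scn.py
```

```text
t 37.1 pos [ 0.485  -0.1453  0.1929] jawyaw -178.98 tilt [-0.  0.] q [ -24.     8.9  -24.5   56.6    0.  -115. ] F [-0.1  0.2 -1.5] gap 0.0276
337 [ 0.463 -0.18   0.041] [ 0.526 -0.115  0.096] ((0.49373599886894226, -0.1485757827758789), (0.06162531301379204, 0.06374063342809677), 3.4020562171936035)
```

Request:
apply_moves --commands '[{"travel": [-0.002,0,0.008],"rotation": [0,0,0],"hand": 0.005},{"travel": [-0.005,-0.034,0],"rotation": [0,0,2],"hand": 0.005},{"travel": [-0.005,-0.034,0],"rotation": [0,0,2],"hand": 0.005},{"travel": [-0.005,-0.034,0],"rotation": [0,0,2],"hand": 0.005},{"travel": [-0.005,-0.034,0],"rotation": [0,0,2],"hand": 0.005},{"travel": [-0.005,-0.034,0],"rotation": [0,0,2],"hand": 0.005},{"travel": [-0.005,-0.031,0],"rotation": [0,0,2],"hand": 0.005},{"travel": [0,0,0],"rotation": [0,0,0],"hand": 0.005},{"travel": [0,0,0],"rotation": [0,0,0],"hand": 0.005},{"travel": [0,0,0],"rotation": [0,0,0],"hand": 0.005}]'

```text
t: 38.4
tool_pos: [0.4529, -0.3453, 0.2009]
tool_rot: [-0.702, -0.081, 0.703, -0.08]
wrist_force: [-0.3, 0.7, -1.8]
finger_gap: 0.0272
```

```bash
python3 scn.py
```

```text
t 38.4 pos [ 0.4529 -0.3453  0.2009] jawyaw -166.93 tilt [-0.0003  0.0006] q [ -43.8   14.6  -16.3   59.2    0.  -146.9] F [-0.3  0.7 -1.8] gap 0.0272
426 [ 0.426 -0.378  0.05 ] [ 0.495 -0.314  0.096] ((0.46046125888824463, -0.34428486227989197), (0.06258063018321991, 0.06127665936946869), 10.206440925598145)
```

Request:
apply_moves --commands '[{"travel": [0,-0.001,-0.012],"rotation": [0,0,0],"hand": 0.005},{"travel": [0,0,-0.012],"rotation": [0,0,0],"hand": 0.005},{"travel": [0,0,-0.012],"rotation": [0,0,0],"hand": 0.005},{"travel": [0,0,-0.008],"rotation": [0,0,0],"hand": 0.005},{"travel": [0,0,0],"rotation": [0,0,0],"hand": 0.005},{"travel": [0,0,0],"rotation": [0,0,0],"hand": 0.04},{"travel": [0,0,0],"rotation": [0,0,0],"hand": 0.06},{"travel": [0,0,0],"rotation": [0,0,0],"hand": 0.08},{"travel": [0,0,0],"rotation": [0,0,0],"hand": 0.08},{"travel": [0,0,0.01],"rotation": [0,0,0],"hand": 0.08}]'

```text
t: 39.7
tool_pos: [0.4524, -0.3468, 0.1665]
tool_rot: [-0.702, -0.081, 0.703, -0.08]
wrist_force: [0.0, 1.4, -0.1]
finger_gap: 0.0799
```

Request:
apply_moves --commands '[{"travel": [0,0,0.03],"rotation": [0,0,0],"hand": 0.08},{"travel": [0,0,0.04],"rotation": [0,0,0],"hand": 0.08},{"travel": [0,0,0.04],"rotation": [0,0,0],"hand": 0.08},{"travel": [0,0.04,0.02],"rotation": [0,0,-3],"hand": 0.08},{"travel": [0,0.04,0],"rotation": [0,0,-3],"hand": 0.08},{"travel": [0,0.04,0],"rotation": [0,0,-3],"hand": 0.08},{"travel": [0,0.04,0],"rotation": [0,0,-3],"hand": 0.08},{"travel": [0,0,0],"rotation": [0,0,0],"hand": 0.08},{"travel": [0,0,0],"rotation": [0,0,0],"hand": 0.08},{"travel": [0,0,0],"rotation": [0,0,0],"hand": 0.08}]'

```text
t: 40.95
tool_pos: [0.4532, -0.1883, 0.2972]
tool_rot: [0.707, 0.006, -0.707, 0.006]
wrist_force: [0.3, -0.1, 0.3]
finger_gap: 0.0797
```

```bash
cat > chk2.py <<'E'
from h import *
where()
p,d,W=shot('side','s7'); Z=W[...,2]
near=(abs(W[...,0]-.46)<.09)&(abs(W[...,1]+.335)<.09)
for lo,hi in((.012,.024),(.03,.056),(.06,.15)):
    w=W[near&(Z>lo)&(Z<hi)]; print('side',lo,len(w),w.max(0).round(3),cv2.minAreaRect(w[:,:2].astype(np.float32)))
def bar(p,W,n):
    hsv=cv2.cvtColor(p,cv2.COLOR_RGB2HSV)
    m=(hsv[...,0]>15)&(hsv[...,0]<32)&(hsv[...,1]>120)&(abs(W[...,0]-.45)<.1)&(abs(W[...,1]-.01)<.28)
    w=W[m]; r=cv2.minAreaRect(w[:,:2].astype(np.float32)); c=np.polyfit(w[:,1],w[:,0],1)
    print(n,m.sum(),w.mean(0).round(4),w[:,1].min().round(4),w[:,1].max().round(4),'line x=%.4f+%.4f y'%(c[1],c[0]),r)
bar(p,W,'side'); q,_,V=shot('top','t7'); bar(q,V,'top')
E
python3 chk2.py
```

```text
t 40.95 pos [ 0.4532 -0.1883  0.2972] jawyaw -179.03 tilt [ 0.0005 -0.0006] q [ -30.1    2.4  -18.3   69.3   -0.  -121.1] F [ 0.3 -0.1  0.3] gap 0.0797
side 0.012 245 [ 0.519 -0.299  0.024] ((0.4633592367172241, -0.34032025933265686), (0.09733733534812927, 0.0965234786272049), 10.882856369018555)
side 0.03 298 [ 0.494 -0.319  0.056] ((0.460406094789505, -0.34690600633621216), (0.05865231528878212, 0.06103953346610069), 12.295018196105957)
side 0.06 330 [ 0.467 -0.332  0.139] ((0.45031777024269104, -0.347985178232193), (0.029291488230228424, 0.03361964598298073), 13.305376052856445)
side 311 [ 0.4368 -0.0071  0.0207] -0.1739 0.2166 line x=0.4367+-0.0153 y ((0.4382804334163666, 0.021418392658233643), (0.016558514907956123, 0.39060285687446594), 0.9189547300338745)
top 317 [0.436  0.0266 0.0254] -0.1621 0.2112 line x=0.4364+-0.0147 y ((0.4359629154205322, 0.02453272044658661), (0.007059374358505011, 0.37318679690361023), 0.8223743438720703)
```

Request:
apply_moves --commands '[{"travel": [-0.003,0.042,0],"rotation": [0,0,0],"hand": 0.07},{"travel": [-0.003,0.042,0],"rotation": [0,0,0],"hand": 0.07},{"travel": [-0.003,0.042,-0.02],"rotation": [0,0,0],"hand": 0.06},{"travel": [-0.003,0.042,-0.03],"rotation": [0,0,0],"hand": 0.06},{"travel": [-0.004,0.0415,-0.03],"rotation": [0,0,0],"hand": 0.06},{"travel": [0,0,-0.04],"rotation": [0,0,0],"hand": 0.06},{"travel": [0,0,-0.04],"rotation": [0,0,0],"hand": 0.06},{"travel": [0,0,-0.03],"rotation": [0,0,0],"hand": 0.06},{"travel": [0,0,0],"rotation": [0,0,0],"hand": 0.06},{"travel": [0,0,0],"rotation": [0,0,0],"hand": 0.06}]'

```text
t: 42.3
tool_pos: [0.438, 0.0218, 0.1078]
tool_rot: [0.708, 0.006, -0.707, 0.006]
wrist_force: [0.9, 0.3, -0.2]
finger_gap: 0.0599
```

```bash
python3 -c "
from h import *
where()"
```

```text
t 42.3 pos [0.438  0.0218 0.1078] jawyaw -179.01 tilt [ 0.0013 -0.0002] q [ -5.6   8.7 -37.4  43.8  -0.  -96.6] F [ 0.9  0.3 -0.2] gap 0.0599
```

Request:
apply_moves --commands '[{"travel": [-0.001,0,-0.015],"rotation": [0,0,0],"hand": 0.06},{"travel": [0,0,-0.01],"rotation": [0,0,0],"hand": 0.06},{"travel": [0,0,-0.005],"rotation": [0,0,0],"hand": 0.06},{"travel": [0,0,0],"rotation": [0,0,0],"hand": 0.03},{"travel": [0,0,0],"rotation": [0,0,0],"hand": 0.005},{"travel": [0,0,0],"rotation": [0,0,0],"hand": 0.005},{"travel": [0,0,0],"rotation": [0,0,0],"hand": 0.005},{"travel": [0,0,0],"rotation": [0,0,0],"hand": 0.005},{"travel": [0,0,0],"rotation": [0,0,0],"hand": 0.005},{"travel": [0,0,0],"rotation": [0,0,0],"hand": 0.005}]'

```text
t: 43.55
tool_pos: [0.4368, 0.0221, 0.0776]
tool_rot: [0.708, 0.006, -0.706, 0.006]
wrist_force: [-0.4, -0.3, 5.4]
finger_gap: 0.0168
```

```bash
python3 -c "
from h import *
where()"
```

```text
t 43.55 pos [0.4368 0.0221 0.0776] jawyaw -178.98 tilt [ 0.0017 -0.0001] q [ -5.6  11.4 -39.   39.5   0.  -96.6] F [-0.4 -0.3  5.4] gap 0.0168
```

Request:
apply_moves --commands '[{"travel": [0,0,0.02],"rotation": [0,0,0],"hand": 0.005},{"travel": [0,0,0.03],"rotation": [0,0,0],"hand": 0.005},{"travel": [0,0,0.035],"rotation": [0,0,0],"hand": 0.005},{"travel": [0,0,0.035],"rotation": [0,0,0],"hand": 0.005},{"travel": [0,-0.02,0.035],"rotation": [0,0,0],"hand": 0.005},{"travel": [0,-0.02,0.035],"rotation": [0,0,0],"hand": 0.005},{"travel": [0,-0.02,0.03],"rotation": [0,0,0],"hand": 0.005},{"travel": [0,-0.022,0.025],"rotation": [0,0,0],"hand": 0.005},{"travel": [0,0,0],"rotation": [0,0,0],"hand": 0.005},{"travel": [0,0,0],"rotation": [0,0,0],"hand": 0.005}]'

```text
t: 44.8
tool_pos: [0.4351, -0.0593, 0.3205]
tool_rot: [-0.706, -0.007, 0.708, -0.006]
wrist_force: [0.3, -0.5, -2.1]
finger_gap: 0.0169
```

```bash
cat > chk3.py <<'E'
from h import *
where()
for n in('side','top'):
    p,d,W=shot(n,n+'9'); hsv=cv2.cvtColor(p,cv2.COLOR_RGB2HSV); Z=W[...,2]; H,S=hsv[...,0],hsv[...,1]
    m=(H>15)&(H<32)&(S>120)&(Z>.15)
    m[:]&=(abs(W[...,1])<.35); w=W[m]
    if len(w)>20:
        c=np.polyfit(w[:,1],w[:,0],1); e=np.polyfit(w[:,1],w[:,2],1)
        print(n,'bar',len(w),w.mean(0).round(4),'y',w[:,1].min().round(4),w[:,1].max().round(4),'x=%.4f%+.4fy z=%.4f%+.4fy'%(c[1],c[0],e[1],e[0]),w[:,2].max().round(4))
    b=(H>100)&(H<125)&(S>100)&(Z>.185)&(Z<.235)&(abs(W[...,0]-.655)<.06)
    k,l,s,_=cv2.connectedComponentsWithStats(b.astype(np.uint8))
    for i in range(1,k):
        if s[i][4]>3: v=W[l==i]; print(n,'cheek',len(v),v.mean(0).round(4),v.min(0).round(3),v.max(0).round(3))
E
python3 chk3.py
```

```text
t 44.8 pos [ 0.4351 -0.0593  0.3205] jawyaw -178.99 tilt [-0.0024  0.0012] q [ -16.2   -3.8  -21.5   72.4    0.  -107.2] F [ 0.3 -0.5 -2.1] gap 0.0169
side bar 293 [ 0.431  -0.1205  0.2692] y -0.2527 0.1277 x=0.4297-0.0109y z=0.2733+0.0341y 0.3454
side cheek 15 [0.6712 0.1116 0.2079] [0.664 0.106 0.2  ] [0.677 0.122 0.214]
side cheek 8 [0.6312 0.1086 0.2091] [0.628 0.103 0.204] [0.634 0.115 0.214]
side cheek 20 [ 0.6777 -0.233   0.2086] [ 0.673 -0.239  0.199] [ 0.684 -0.224  0.215]
side cheek 28 [ 0.6368 -0.2328  0.2087] [ 0.632 -0.24   0.2  ] [ 0.643 -0.225  0.216]
top bar 252 [ 0.4335 -0.0471  0.2677] y -0.2454 0.129 x=0.4326-0.0187y z=0.2678+0.0032y 0.2767
top cheek 4 [0.6712 0.1139 0.213 ] [0.669 0.112 0.208] [0.674 0.115 0.219]
top cheek 6 [ 0.6767 -0.2267  0.2159] [ 0.674 -0.232  0.208] [ 0.679 -0.223  0.223]
top cheek 4 [0.6306 0.1148 0.2142] [0.629 0.112 0.206] [0.631 0.118 0.219]
```

Request:
apply_moves --commands '[{"travel": [0.02,0,0],"rotation": [0,0,0],"hand": 0.005},{"travel": [0.03,0,0],"rotation": [0,0,0],"hand": 0.005},{"travel": [0.03,0,0],"rotation": [0,0,0],"hand": 0.005},{"travel": [0.03,0,0],"rotation": [0,0,0],"hand": 0.005},{"travel": [0.03,0,0],"rotation": [0,0,0],"hand": 0.005},{"travel": [0.03,0,0],"rotation": [0,0,0],"hand": 0.005},{"travel": [0.03,0,0],"rotation": [0,0,0],"hand": 0.005},{"travel": [0.019,0,0],"rotation": [0,0,0],"hand": 0.005},{"travel": [0,0,0],"rotation": [0,0,0],"hand": 0.005},{"travel": [0,0,0],"rotation": [0,0,0],"hand": 0.005}]'

```text
t: 46.15
tool_pos: [0.6547, -0.0593, 0.3209]
tool_rot: [-0.706, -0.007, 0.708, -0.006]
wrist_force: [-0.6, -0.9, -2.2]
finger_gap: 0.0165
```

```bash
python3 chk3.py
```

```text
t 46.15 pos [ 0.6547 -0.0593  0.3209] jawyaw -178.94 tilt [-0.0019  0.0003] q [ -10.8   18.8    4.5   75.8   -0.  -101.9] F [-0.6 -0.9 -2.2] gap 0.0165
side bar 395 [ 0.6478 -0.1039  0.2637] y -0.2539 0.1332 x=0.6463-0.0139y z=0.2628-0.0090y 0.3406
side cheek 9 [0.6315 0.1088 0.2078] [0.629 0.101 0.199] [0.635 0.117 0.213]
side cheek 10 [0.6701 0.1107 0.2051] [0.666 0.105 0.199] [0.677 0.118 0.213]
side cheek 21 [ 0.6773 -0.2331  0.2085] [ 0.672 -0.239  0.2  ] [ 0.684 -0.223  0.215]
side cheek 28 [ 0.637  -0.2326  0.2072] [ 0.632 -0.238  0.196] [ 0.643 -0.223  0.216]
top bar 408 [ 0.6513 -0.0394  0.2678] y -0.2459 0.1297 x=0.6506-0.0175y z=0.2680+0.0061y 0.2796
```

Request:
apply_moves --commands '[{"travel": [0.001,0,-0.01],"rotation": [0,0,0],"hand": 0.005},{"travel": [0,0,-0.01],"rotation": [0,0,0],"hand": 0.005},{"travel": [0,0,-0.01],"rotation": [0,0,0],"hand": 0.005},{"travel": [0,0,-0.006],"rotation": [0,0,0],"hand": 0.005},{"travel": [0,0,-0.006],"rotation": [0,0,0],"hand": 0.005},{"travel": [0,0,-0.004],"rotation": [0,0,0],"hand": 0.005},{"travel": [0,0,0],"rotation": [0,0,0],"hand": 0.005},{"travel": [0,0,0],"rotation": [0,0,0],"hand": 0.005},{"travel": [0,0,0],"rotation": [0,0,0],"hand": 0.005},{"travel": [0,0,0],"rotation": [0,0,0],"hand": 0.005}]'

```text
t: 47.5
tool_pos: [0.6561, -0.0598, 0.2762]
tool_rot: [0.707, 0.006, -0.707, 0.006]
wrist_force: [0.0, -0.2, -1.9]
finger_gap: 0.017
```

```bash
python3 chk3.py; python3 -c "
import cv2
a=cv2.imread('pics/side9.png')[150:290,280:420]; cv2.imwrite('pics/bar9.png',cv2.resize(a,None,fx=4,fy=4,interpolation=cv2.INTER_CUBIC))"
```

```text
t 47.5 pos [ 0.6561 -0.0598  0.2762] jawyaw -178.97 tilt [ 0.0005 -0.0001] q [ -10.8   20.1    0.8   70.8   -0.  -101.9] F [ 0.  -0.2 -1.9] gap 0.017
side bar 395 [ 0.6492 -0.116   0.2202] y -0.2551 0.1301 x=0.6450-0.0370y z=0.2217+0.0131y 0.6391
side cheek 10 [0.6329 0.1098 0.2092] [0.627 0.103 0.203] [0.643 0.124 0.215]
side cheek 13 [ 0.6793 -0.2341  0.2087] [ 0.675 -0.239  0.2  ] [ 0.686 -0.224  0.215]
side cheek 27 [ 0.637  -0.2328  0.2087] [ 0.632 -0.239  0.199] [ 0.643 -0.224  0.215]
top bar 414 [ 0.6528 -0.0384  0.2231] y -0.2454 0.1277 x=0.6523-0.0140y z=0.2230-0.0022y 0.2328
top cheek 4 [0.6713 0.1139 0.2124] [0.67  0.112 0.211] [0.673 0.116 0.213]
top cheek 4 [ 0.6769 -0.2284  0.2112] [ 0.675 -0.233  0.21 ] [ 0.679 -0.226  0.212]
top cheek 7 [0.6325 0.1144 0.2126] [0.628 0.112 0.206] [0.636 0.118 0.216]
top cheek 6 [ 0.6382 -0.2284  0.2151] [ 0.636 -0.233  0.208] [ 0.64  -0.225  0.219]
```

View pics/bar9.png

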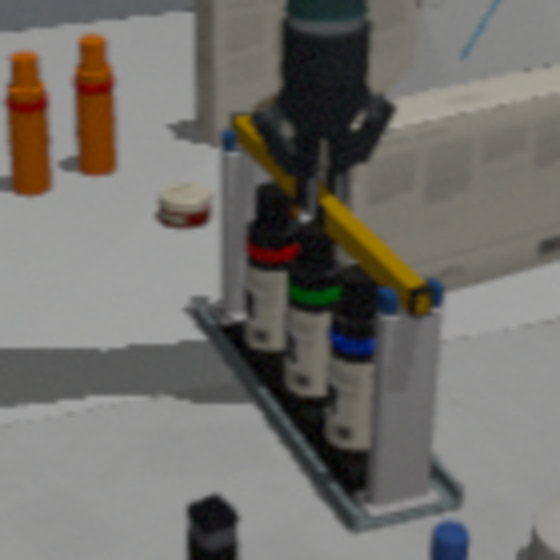

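The bar sits between the cheeks at both ends, about 3 mm above the saddle bottoms. Lower it, release and retreat.

Request:
apply_moves --commands '[{"travel": [0.001,0,-0.003],"rotation": [0,0,0],"hand": 0.005},{"travel": [0,0,0],"rotation": [0,0,0],"hand": 0.005},{"travel": [0,0,0],"rotation": [0,0,0],"hand": 0.005},{"travel": [0,0,0],"rotation": [0,0,0],"hand": 0.025},{"travel": [0,0,0],"rotation": [0,0,0],"hand": 0.04},{"travel": [0,0,0],"rotation": [0,0,0],"hand": 0.05},{"travel": [0,0,0],"rotation": [0,0,0],"hand": 0.05},{"travel": [0,0,0.01],"rotation": [0,0,0],"hand": 0.05},{"travel": [0,0,0.03],"rotation": [0,0,0],"hand": 0.05},{"travel": [0,0,0.04],"rotation": [0,0,0],"hand": 0.05}]'

```text
t: 48.85
tool_pos: [0.6564, -0.0597, 0.3532]
tool_rot: [-0.706, -0.006, 0.708, -0.006]
wrist_force: [0.5, 0.2, -0.5]
finger_gap: 0.0499
```

Request:
apply_moves --commands '[{"travel": [-0.02,0,0.02],"rotation": [0,0,0],"hand": 0.05},{"travel": [-0.04,0,0],"rotation": [0,0,0],"hand": 0.05},{"travel": [-0.04,0,0],"rotation": [0,0,0],"hand": 0.05},{"travel": [-0.04,0,0],"rotation": [0,0,0],"hand": 0.05},{"travel": [-0.04,0,0],"rotation": [0,0,0],"hand": 0.05},{"travel": [-0.02,0,0],"rotation": [0,0,0],"hand": 0.05},{"travel": [0,0,0],"rotation": [0,0,0],"hand": 0.05},{"travel": [0,0,0],"rotation": [0,0,0],"hand": 0.05},{"travel": [0,0,0],"rotation": [0,0,0],"hand": 0.05},{"travel": [0,0,0],"rotation": [0,0,0],"hand": 0.05}]'

```text
t: 50.1
tool_pos: [0.4577, -0.0599, 0.3727]
tool_rot: [-0.707, -0.006, 0.707, -0.006]
wrist_force: [-0.2, 0.4, 0.2]
finger_gap: 0.0499
```

```bash
python3 chk3.py; python3 chk2.py 2>/dev/null| head -4; python3 -c "
import cv2
a=cv2.imread('pics/side9.png')[130:330,230:430]; cv2.imwrite('pics/end.png',cv2.resize(a,None,fx=3,fy=3,interpolation=cv2.INTER_CUBIC))"
```

```text
t 50.1 pos [ 0.4577 -0.0599  0.3727] jawyaw -178.96 tilt [-0.0003  0.0001] q [ -15.5   -2.7  -14.2   78.5    0.  -106.5] F [-0.2  0.4  0.2] gap 0.0499
side bar 435 [ 0.6527 -0.089   0.2152] y -0.2541 0.1314 x=0.6512-0.0169y z=0.2155+0.0035y 0.6355
side cheek 10 [0.633  0.1102 0.209 ] [0.628 0.106 0.203] [0.642 0.121 0.216]
side cheek 14 [ 0.6788 -0.2341  0.2091] [ 0.675 -0.238  0.2  ] [ 0.683 -0.224  0.215]
side cheek 30 [ 0.637  -0.2322  0.2076] [ 0.632 -0.238  0.196] [ 0.644 -0.223  0.215]
top bar 668 [ 0.6542 -0.0559  0.2192] y -0.2448 0.1278 x=0.6534-0.0131y z=0.2193+0.0012y 0.2335
top cheek 5 [0.671  0.1149 0.2126] [0.67  0.112 0.21 ] [0.673 0.119 0.218]
top cheek 4 [ 0.6772 -0.2278  0.2144] [ 0.675 -0.232  0.21 ] [ 0.679 -0.225  0.217]
top cheek 4 [0.6322 0.1149 0.2142] [0.631 0.112 0.209] [0.635 0.118 0.22 ]
top cheek 6 [ 0.6384 -0.2286  0.2138] [ 0.637 -0.232  0.207] [ 0.64  -0.225  0.219]
t 50.2 pos [ 0.4574 -0.0598  0.3727] jawyaw -178.97 tilt [-0.0005  0.0001] q [ -15.5   -2.7  -14.3   78.5    0.  -106.5] F [ 0.6 -0.4 -0.9] gap 0.0501
side 0.012 252 [ 0.519 -0.3    0.024] ((0.4625515043735504, -0.3413749635219574), (0.0948115661740303, 0.09645339101552963), 13.140996932983398)
side 0.03 298 [ 0.494 -0.317  0.056] ((0.4596671760082245, -0.34573060274124146), (0.058841511607170105, 0.06411220878362656), 14.277359962463379)
side 0.06 325 [ 0.466 -0.332  0.139] ((0.45028507709503174, -0.34780463576316833), (0.02924039214849472, 0.03221742808818817), 8.032510757446289)
```

View pics/end.png

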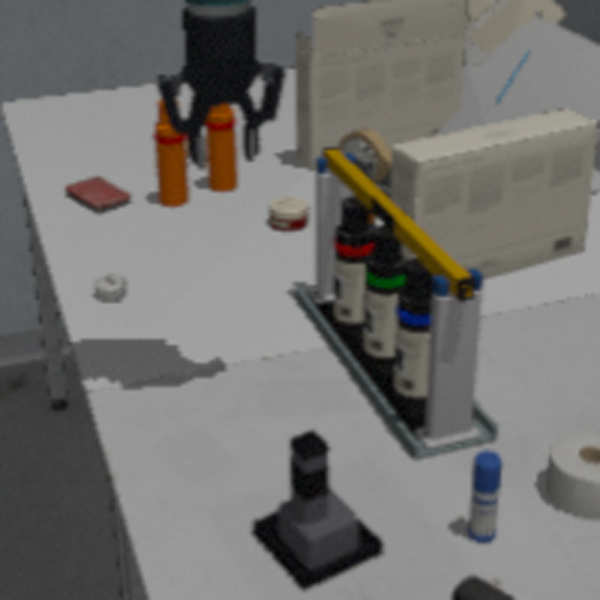

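Everything is in place: bar in both saddles with its top at 0.219 m as expected, bottles upright with labels to the front, scanner seated.

```bash
python3 -c "
from h import *
print(manip.finish_job())"
```

```text
the job is handed in; nothing more can be done
None
```

The job is handed in at about 50 s of the 210 s allowed; the robot gave no verdict.

- **Bottles:** Red, green and blue were there and yellow was missing. All three stand upright in the rack with labels to the front, about 6° off square at most by eye. Their axes lie within about 8 mm of the rack's middle across and 95 mm along it.
- **Scans:** I scanned red, green and blue in that order. The window was about 10 cm from each label, the beam aimed at the scan point, and each hold lasted well over a second.
- **Scanner:** It is back upright in its stand, facing as before and within about 3 mm of where it started.
- **Hold-down bar:** It was knocked about 25 mm aside during the run, so I measured it again before picking it up. It now lies level in both saddles, with its top at 0.219 m as it should be.
- **Other objects:** The arm touched nothing else that I saw, and it is clear of everything.

No check failed. The two cameras disagreed by 2–4 mm on positions, and the red bottle read about 6 mm nearer the front than the arm placed it. Both are within the tolerances.

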